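Close tins into twist-lock canisters and restock the row

TASK

Pack each tin waiting on the bench into a lower shell of its own in the packing tray and close a cap over it, twisting the cap clockwise until it is fully locked. Bring the older canister in the stock row on top of the drawer module up against the front stop, and stand the freshly packed canisters upright behind it in the same row. Leave a spare lower shell in its pocket, and do not disturb the cartons and the reel.

Things in the scene. Friction and masses are not known exactly. Their poses are not given: they have to be found in the camera images.
- tin1: closed round aluminium tin, 38 mm in diameter, 60 mm high, 0.08 to 0.15 kg, its contents at the bottom, upright on the bench. Origin: centre of its underside. In a lower's cup (2 mm of play all round) its origin is 12 mm above the lower's and it rises 36 mm above the rim. None when it is not there: two or three tins are waiting
- lower1: lower half of a canister, white plastic: square foot 70x70x12 mm, on it an open round neck, outer dia 48, inner 42, up to its rim at 36 mm; cup floor = foot's top. Origin: centre of the underside, z up. On the neck two lugs along its +x and -x, each 60 deg of arc, to radius 30, 19.5 to 25.5 mm high, a stop under each lug's clockwise end (from above). 0.16 kg. Stands in a tray pocket, x along either side of it
- cap1: cap, grey plastic shell open below: skirt dia 69 (inner 64) up to 20 mm, round body dia 60 (inner 54, 63 deep), flat top at 67 mm, on it a grip bar 52 long, 14 wide, 67 to 89 mm high. Origin: centre of the open underside, z up, x along the bar. In the skirt's foot two tabs, 5 mm high, 56 deg of arc, reach in to radius 26 mm along +x and -x, below the bar's ends. 0.07 kg. Starts upright on the bench
- tin2: same as tin1
- lower2: same as lower1, in another pocket of the tray
- cap2: same as cap1. To close: lower it over tin and neck with the bar 60 to 110 deg anticlockwise (from above) of the lower's x axis, so the tabs pass between the lugs and it sits on the foot, cap origin 12 mm above the lower's. Then turn it clockwise about 80 deg to the stops, where the bar is in line with the lugs, the tabs under them
- tin3: same as tin1
- lower3: same as lower1, in another pocket of the tray
- cap3: same as cap1. Bar and lugs look the same after a half turn, so any half turn more or less is as good. Locked, the cap has 2.5 mm of play up and down and only friction keeps it from turning back; the whole canister, 101 mm high, may then be lifted by the bar, cap and lower hanging together
- old: the older canister, closed long ago (one rigid body of the same make, white foot, grey cap: square foot 70x70x12 mm, 101 mm high, grip bar 52x14 mm from 79 to 101 mm high, along its x), 0.34 kg, standing square in the middle or rear of the stock row. Origin: centre of the foot's underside
- row (a point): stock row: a lane on the low dark drawer module, 80 wide, 314 mm long, with rails and end stops 18 mm high. Point: on its floor (70 mm above the bench), mid-width, at the front stop's inner face; x runs back along the lane, away from the robot, y left. A canister touching the front stop has its centre at x = 35 mm. The lane to the right holds other stock
- tray: plywood packing tray, fixed to the bench, 86x246x17 mm, floor 5 mm thick, with three square pockets (74 mm wide, 12 mm deep, 80 mm apart along its y, the middle one at its centre) that keep the lowers from turning; one lower in each. Origin: centre of its underside
- carton1: bystander: cardboard carton 85x62x50 mm in the lane to the right of the stock row. Origin: centre of its underside
- carton2: bystander: cardboard carton 85x62x50 mm in the lane to the right of the stock row. Origin: centre of its underside
- reel: bystander: component reel lying flat on the bench, 130 mm in diameter, 16 mm high. Origin: centre of its underside
Mind the look-alikes: they are no part of the job. Leave any blue look-alike of the old alone. What is shaped like the tin3 but purple is not meant.

How it is judged:
By the outcome, as a careful person would: the job done as asked, in the order asked, and still so for the second after the job is handed in, with the robot touching nothing.
Of tin1, tin2, tin3 only 2 to 3 are there at a start; the rules pass over those that are not, and their reading is None.
At some moment in a run one of cap1, tin1, cap2, tin2, cap3, tin3 may be knocked a few centimetres aside while the robot is not near it.
It also fails if it takes over 210 s, if anything falls off the work surface, if the arm or the gripper's body presses on something with over 40 N, if the wrist force passes 120 N, or if a joint passes its speed limit or range.

ROBOT

A 6-joint arm with a two-finger parallel gripper is mounted at the origin on the work surface. World frame = base frame: x ahead of the robot, y to its left, z up, the work surface at z = 0. Lengths are in m, angles in rad, forces in N, time in s.
With the tool pointing down it reaches from about 0.325 to 0.85 m from the base axis. Payload 4.4 kg.
Tool frame: the origin (TCP) lies midway between the tips of the shut fingers; the grasp point (between the pads) lies 19 mm behind it; y points along the fingers, z is the direction in which the jaws open and shut, and the axes are right-handed (so a half turn about y gives the same grasp; the last joint's range is limited). The gripper opens to 94 mm and grips with 3 to 60 N. Pads are 16 mm wide; open, the fingers measure 119 mm over their backs; the gripper's body (75 mm by 177 mm) begins 78 mm behind the grasp point.
Start: joints at [-1.294, 0.207, 1.542, -0, 1.393, -0.15], TCP at [0.239, -0.523, 0.205] pointing down, gripper open.
Joint ranges: [-2.73, 2.73], [-0.86, 2.22], [0.23, 2.46], [-1.11, 4.25], [0.08, 2.63], [-2.82, 2.82]. Speed limits (rad/s): [2.79, 2.79, 3.14, 3.14, 3.14, 3.14].

INTERFACE

Orientations are given as a unit quaternion [w, x, y, z].
In Python, from plant import r gives the robot as it stands.
- The arm moves only by the tool servo_tool, never from a script. Its argument "targets" is a list of rows, each a list of 2 entries, a list of its own where there are three numbers: the shift along the tool's x, y, z in cm, then the turn about the tool's y in rad. A call has 1 to 12 rows; each row is the pose to reach, as a shift and turn from the pose commanded when the call began, along the tool's axes at that moment; what a row does not reach only later rows make up. A row lasts 1/8 s, in which the tool goes at most 62.5 mm and 10.7 degrees, less where a joint would pass 70% of its speed; a pose out of reach is approached as far as the arm can. A call with a gripper value outside its range is refused whole. "gripper" is the opening, from 0 (shut) to 1 (fully open), set as the call begins (left out, the last holds). The fingers move at their own pace and stop on an object; "force" is the grip in N (left out, the last holds). Time passes only in rows, so rows that repeat a pose let the fingers close. It gives the time, the measured TCP pose, the force and the opening at its end, in the units of the state.
- r.state(): the state, without advancing time (a new reading comes with each control period).
- r.grab_frame(name): name is "scene" or "top" or "wrist"; returns a dict with "img" (384x512x3 uint8, red, green, blue), "z_map" (384x512 float32, m along the optical axis (not along the pixel's ray), 0 where there is no reading), "intrinsics" (3x3 intrinsics, pixels), "xyz" and "orientation" of the camera in the world. Camera axes: x right, y down, z forward; pixel columns grow to the right and rows downward; lengths in m; the calibration is good to about 2 mm. A picture is of the moment at which its call begins.
- r.sign_off(): hands the job in, once; it reports no verdict.
The state is a dict: "t": time; "q": joint angles; "qd": joint speeds; "tau": joint torques, N m; "tcp_pos": TCP position; "tool_rot": TCP orientation; "force": force on the tool from outside, world axes, zero at the start; "torque": the same for the moment, N m; "gripper_width": opening from 0.0 (shut) to 1.0 (fully open).
Only numpy, scipy, OpenCV 4.12 (cv2) and the standard library are available. Lean on these libraries where they do the work, as an engineer would, in place of code of your own. Each camera call takes 0.05 s, during which the arm holds its last target. There are 200 camera calls.

## Working session

There is one attempt and no reset: what is moved stays moved. The work goes in short steps, Python scripts to look and compute and a tool call to move; the robot and the scene stay as the last step left them, time stands still between calls to the robot, and variables do not carry over. Pictures are saved under pics/ and viewed, about 12 in all and at most 16, crops included, and the job is handed in when it is done.

Besides the shell and the picture viewer there is one more tool, called after ">>>" by a JSON object that holds its "name" and its "arguments", one argument or row to a line. servo_tool: Moves the arm, as the interface text tells. Its arguments: {"type":"object","properties":{"targets":{"type":"array","items":{"type":"array"}},"gripper":{"type":"number"},"force":{"type":"number"}},"required":["targets"]}

```bash
ls; mkdir -p pics
cat > h.py <<'E'
import numpy as np, cv2
from plant import r
from scipy.spatial.transform import Rotation as R
def rot(q): return R.from_quat([q[1],q[2],q[3],q[0]]).as_matrix()
def grab(n):
    f=r.grab_frame(n); f={k:(np.array(v) if k!='img' else v) for k,v in f.items()}
    np.savez('last_'+n+'.npz',**f); return f
def cloud(f):
    K=f['intrinsics'];z=f['z_map'];v,u=np.mgrid[:z.shape[0],:z.shape[1]]
    p=np.stack([(u-K[0,2])/K[0,0]*z,(v-K[1,2])/K[1,1]*z,z],-1)
    w=p@rot(f['orientation']).T+f['xyz']; w[z==0]=np.nan; return w
def save(f,name,box=None,s=1):
    im=f['img'][...,::-1]
    if box: im=im[box[1]:box[3],box[0]:box[2]]
    cv2.imwrite('pics/'+name,cv2.resize(np.ascontiguousarray(im),None,fx=s,fy=s,interpolation=cv2.INTER_CUBIC))
E
python3 - <<'E'
from h import *
s=r.state(); print(s)
for n in ('top','scene'):
    f=grab(n); save(f,n+'1.png',None,1.5); print(n,f['xyz'],f['orientation'],f['intrinsics'][0])
print(rot(s['tool_rot']))
E
```

```text
pics
{'t': 0.0, 'q': array([-1.29351188e+00,  2.07382723e-01,  1.54292763e+00, -7.09958897e-06,
        1.39348597e+00, -1.50515511e-01]), 'qd': array([ 0.00135305,  0.00130748, -0.00139046,  0.00107633,  0.00123741,
       -0.00110489]), 'tau': array([ 5.44810644e-05, -3.70879483e+01, -2.81417245e+01,  6.98844739e-02,
        3.61791858e-02, -1.69467417e-04]), 'tcp_pos': array([ 0.23831027, -0.52241998,  0.20432446]), 'tool_rot': array([ 0.15004793, -0.15015156,  0.69176904, -0.69021426]), 'force': array([-0.72956164, -0.42798071, -0.38342805]), 'torque': array([-0.00878653,  0.0176474 , -0.02551223]), 'gripper_width': 1.00180950860479}
top [0.37081348 0.01983219 1.17029132] [-0.06538583  0.71264417 -0.69506075  0.06894586] [447.72865769   0.         252.77952318]
scene [1.11712003 0.2936838  0.75541012] [-0.18774592  0.5099492   0.78225885 -0.30458885] [349.70980723   0.         258.1934994 ]
[[-9.09880260e-01 -6.09963079e-04  4.14870510e-01]
 [-4.14870833e-01  2.11757658e-03 -9.09877853e-01]
 [-3.23528179e-04 -9.99997572e-01 -2.17979702e-03]]
```

View pics/top1.png

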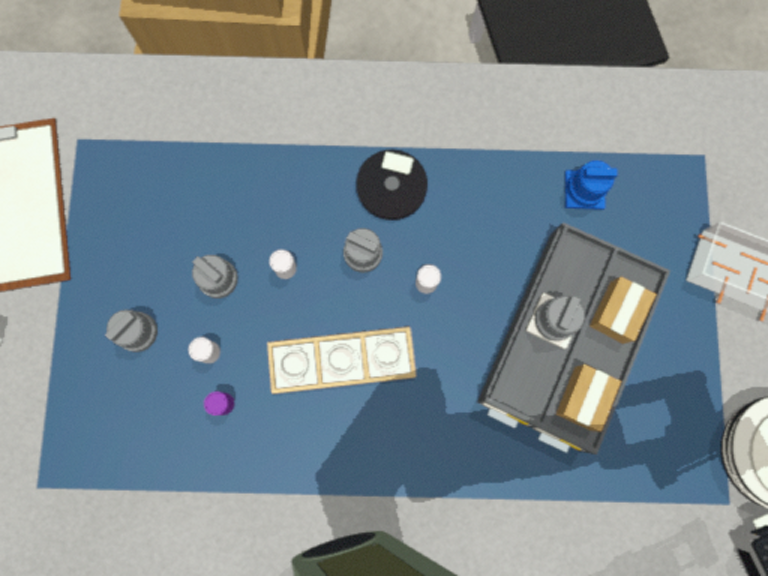

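View pics/scene1.png

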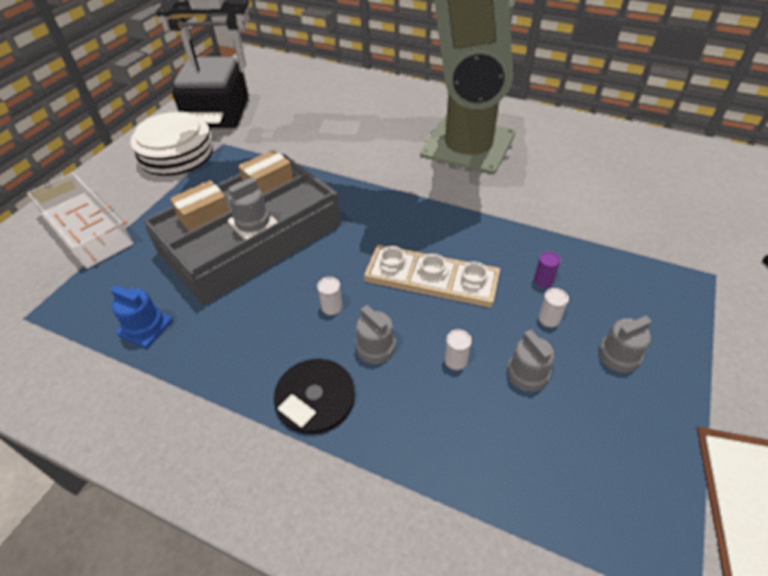

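The top view, in 1.5x pixels:
- **Tins:** three white ones at (282,264), (428,278) and (203,350). The purple one at (218,403) is a look-alike.
- **Caps:** (363,248), (213,275) and (130,330).
- **Lowers:** (295,364), (341,360) and (387,352).
- **Old canister:** grey, in the lane at (560,318). The blue one at (590,185) is a look-alike.

With three tins, all three lowers get used.

```bash
cat >> h.py <<'E'
def near(w,xy,rad,z0,z1):
    m=(np.hypot(w[...,0]-xy[0],w[...,1]-xy[1])<rad)&(w[...,2]>z0)&(w[...,2]<z1); return w[m]
def rect(p):
    (c,s,a)=cv2.minAreaRect((p[:,:2]*1000).astype(np.float32))
    b=cv2.boxPoints((c,s,a)); e=[b[1]-b[0],b[2]-b[1]]; l=max(e,key=lambda v:np.hypot(*v))
    return np.round(c,1),np.round(sorted(s),1),round(float(np.degrees(np.arctan2(l[1],l[0]))%180),1),len(p)
def circ(p):
    q=p[:,:2]*1000; (c,rad)=cv2.minEnclosingCircle(q.astype(np.float32)); return np.round(c,1),round(rad,1),np.round(np.median(q,0),1),len(p)
E
cat > m1.py <<'E'
from h import *
f={k:v for k,v in np.load('last_top.npz').items()}; w=cloud(f)
g={k:v for k,v in np.load('last_scene.npz').items()}; w2=cloud(g)
P=lambda u,v:w[int(v/1.5),int(u/1.5)]
for n,u,v in [('tA',282,262),('tB',428,276),('tC',203,349),('purple',218,402)]:
    c=P(u,v)[:2]; print(n,circ(near(w,c,.035,.054,.066)),circ(near(w2,c,.035,.054,.066)))
for n,u,v in [('cA',363,246),('cB',208,270),('cC',126,326)]:
    c=P(u,v)[:2]; print(n,rect(near(w,c,.045,.083,.095)),rect(near(w2,c,.045,.083,.095)),circ(near(w,c,.05,.0,.095)))
for n,u,v in [('l1',295,364),('l2',341,360),('l3',387,352)]:
    c=P(u,v)[:2]; print(n,circ(near(w,c,.035,.036,.046)),circ(near(w2,c,.04,.036,.046)))
c=P(341,360)[:2];print('tray',rect(near(w,c,.14,.013,.025)))
c=P(560,314)[:2];print('old',rect(near(w,c,.05,.16,.178)),rect(near(w2,c,.05,.16,.178)),'foot',rect(near(w,c,.06,.076,.088)))
for n,u,v in [('TLrail',562,228),('TRcorner',664,270),('BL',484,403),('div top',612,250),('div bot',545,420),('lanefloor',575,260),('lf2',520,380),('railmid',527,310)]:
    print(n,np.round(P(u,v)*1000))
q=near(w,P(575,330)[:2],.3,.06,.095);print('mod',rect(q))
E
python3 m1.py
```

```text
tA (array([620.5, 184.8]), 19.2, array([620.3, 184.8]), 179) (array([620.7, 184.9]), 19.8, array([620.8, 184.7]), 174)
tB (array([601.3, -65.2]), 19.2, array([600.9, -64.5]), 177) (array([599.6, -65. ]), 20.3, array([601.3, -65. ]), 139)
tC (array([468.9, 310.3]), 19.6, array([468.1, 309.6]), 197) (array([468.3, 309.3]), 19.3, array([468.6, 309.3]), 147)
purple (array([381.5, 279. ]), 19.1, array([381.6, 278.5]), 198) (array([381. , 277.8]), 20.0, array([381.1, 278.6]), 127)
cA (array([650.8,  48.4]), array([14.3, 50.8]), 65.8, 118) (array([651. ,  47.3]), array([14.1, 52.8]), 65.0, 111) (array([642.8,  45.3]), 49.9, array([636.7,  45.5]), 954)
cB (array([598.2, 303.3]), array([13.8, 53.2]), 51.3, 119) (array([598.2, 302.4]), array([15.3, 52.5]), 50.4, 136) (array([596. , 301.1]), 49.9, array([588. , 292.2]), 1005)
cC (array([500.8, 435.8]), array([15.4, 51.6]), 140.1, 145) (array([500.4, 436.5]), array([14.2, 51.8]), 137.7, 121) (array([501.3, 426.8]), 50.0, array([497.3, 419.2]), 1119)
l1 (array([448.8, 158.7]), 24.1, array([447. , 159.5]), 77) (array([449.4, 157.5]), 25.8, array([451.9, 159.8]), 74)
l2 (array([460.2,  80. ]), 26.6, array([459.3,  77.7]), 75) (array([458.8,  78.5]), 24.9, array([459.5,  78.1]), 72)
l3 (array([471.7,   1. ]), 23.9, array([473.2,  -0.5]), 74) (array([471.1,   1.3]), 24.2, array([474.5,  -0.7]), 69)
tray (array([460.3,  80. ]), array([ 86.1, 246.2]), 97.8, 2503)
old (array([ 528.2, -269.7]), array([14.7, 52.5]), 156.1, 164) (array([ 528.8, -269.4]), array([17.4, 52.7]), 158.1, 114) foot (array([ 527.4, -270.7]), array([96. , 98.4]), 155.9, 266)
TLrail [ 687. -289.   74.]
TRcorner [ 616. -452.   86.]
BL [ 393. -157.   59.]
div top [ 651. -372.   78.]
div bot [ 367. -250.   88.]
lanefloor [ 633. -310.   72.]
lf2 [ 431. -215.   66.]
railmid [ 546. -227.   75.]
mod (array([ 575.6, -280.4]), array([402.1, 439. ]), 140.8, 8267)
```

Run:
```python
from h import *
f={k:v for k,v in np.load('last_top.npz').items()}
save(f,'crop1.png',(310,140,455,310),3.4)
```

```text
(no output)
```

View pics/crop1.png

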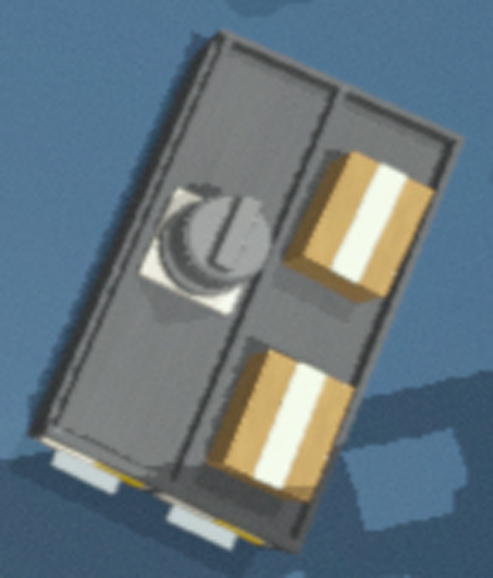

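The crop shows the stock row as the left lane, with the grey old canister on a white foot at (210,240) and its bar along the lane. Cartons sit only in the right lane, at (355,230) and (280,420). Next I fit the lane.

Run:
```python
from h import *
for n in ('top','scene'):
    f={k:v for k,v in np.load(f'last_{n}.npz').items()}; w=cloud(f).reshape(-1,3)
    m=(np.hypot(w[:,0]-.53,w[:,1]+.27)<.32)&(w[:,1]<-.1)
    fl=w[m&(abs(w[:,2]-.070)<.004)]; top=w[m&(abs(w[:,2]-.088)<.004)]
    best=None
    for a in np.arange(-27,-19,.25):
        t=np.radians(a); c=np.array([[np.cos(t),np.sin(t)],[-np.sin(t),np.cos(t)]])
        q=top[:,:2]@c.T; h,_=np.histogram(q[:,1],np.arange(-.6,.6,.002)); s=(h**2).sum()
        if best is None or s>best[0]: best=(s,a,c)
    _,a,c=best; q=top[:,:2]@c.T*1000; h,e=np.histogram(q[:,1],np.arange(-200,200,4)); 
    print(n,a,'y rails',[(e[i],h[i]) for i in range(len(h)) if h[i]>15])
    h,e=np.histogram(q[:,0],np.arange(350,800,4)); print('x',[(e[i],h[i]) for i in range(len(h)) if h[i]>14])
    p=fl[:,:2]@c.T*1000; p=p[(p[:,1]>-80)]
    h,e=np.histogram(p[:,0],np.arange(350,800,4)); print('floor x',[(e[i],h[i]) for i in range(len(h)) if h[i]>3][:4],[(e[i],h[i]) for i in range(len(h)) if h[i]>3][-3:])
    h,e=np.histogram(p[:,1],np.arange(-120,100,4)); print('floor y',[(e[i],h[i]) for i in range(len(h)) if h[i]>3])
    print('old',c@[528.5,-269.5])
```

```text
top -24.0 y rails [(np.int64(-172), np.int64(202)), (np.int64(-168), np.int64(125)), (np.int64(-136), np.int64(17)), (np.int64(-96), np.int64(45)), (np.int64(-92), np.int64(30)), (np.int64(-84), np.int64(29)), (np.int64(-80), np.int64(206)), (np.int64(-76), np.int64(93)), (np.int64(-64), np.int64(17)), (np.int64(-12), np.int64(16)), (np.int64(-8), np.int64(17)), (np.int64(-4), np.int64(18)), (np.int64(0), np.int64(22)), (np.int64(8), np.int64(134)), (np.int64(12), np.int64(164))]
x [(np.int64(422), np.int64(101)), (np.int64(426), np.int64(131)), (np.int64(430), np.int64(49)), (np.int64(454), np.int64(24)), (np.int64(482), np.int64(16)), (np.int64(490), np.int64(15)), (np.int64(522), np.int64(16)), (np.int64(530), np.int64(15)), (np.int64(554), np.int64(16)), (np.int64(558), np.int64(29)), (np.int64(562), np.int64(22)), (np.int64(566), np.int64(20)), (np.int64(570), np.int64(15)), (np.int64(582), np.int64(15)), (np.int64(606), np.int64(32)), (np.int64(610), np.int64(16)), (np.int64(614), np.int64(15)), (np.int64(622), np.int64(16)), (np.int64(742), np.int64(78)), (np.int64(746), np.in
[... 2095 characters left out ...]
.int64(-68), np.int64(67)), (np.int64(-64), np.int64(62)), (np.int64(-60), np.int64(76)), (np.int64(-56), np.int64(76)), (np.int64(-52), np.int64(70)), (np.int64(-48), np.int64(82)), (np.int64(-44), np.int64(72)), (np.int64(-40), np.int64(70)), (np.int64(-36), np.int64(74)), (np.int64(-32), np.int64(76)), (np.int64(-28), np.int64(80)), (np.int64(-24), np.int64(78)), (np.int64(-20), np.int64(74)), (np.int64(-16), np.int64(51)), (np.int64(-12), np.int64(5)), (np.int64(-8), np.int64(5)), (np.int64(0), np.int64(6)), (np.int64(4), np.int64(10)), (np.int64(8), np.int64(146)), (np.int64(12), np.int64(139)), (np.int64(16), np.int64(109)), (np.int64(20), np.int64(20))]
old [592.28234963 -33.82481803]
```

```bash
cat >> h.py <<'E'
def go(x,y,z,yaw,s=None):
    """mm, deg (jaw axis yaw mod 180) -> shift cm in tool axes, turn rad"""
    s=s or r.state(); M=rot(s['tool_rot']); y0=np.degrees(np.arctan2(M[1,2],M[0,2]))
    d=M.T@(np.array([x,y,z])/1000-s['tcp_pos'])*100
    out=[]
    for k in (-1,0,1,2):
        t=y0-(yaw+180*(k-0)); t=(t+540)%360-180
        q6=s['q'][5]+np.radians(t)+(np.arctan2(y,x)-s['q'][0])
        if abs(q6)<2.75: out.append((round(float(np.radians(t)),3),round(float(q6),2)))
    print('tcp',np.round(s['tcp_pos']*1000,1),'yaw',round(float(y0),1),'F',np.round(s['force'],1),'g',round(float(s['gripper_width']),3),'t',round(s['t'],2))
    print(f'-> ({x:.0f},{y:.0f},{z:.0f},{yaw}) shift',np.round(d,2),'turn,q6',sorted(set(out),key=lambda o:abs(o[0])))
E
python3 -c "
from h import *
go(528.5,-269.5,250,66.3)
go(528.5,-269.5,152,66.3)"
```

```text
tcp [ 238.3 -522.5  204.4] yaw -65.5 F [-0.2  0.2 -0.2] g 1.001 t 0.1
-> (528,-270,250,66.3) shift [-36.9   -4.53 -10.99] turn,q6 [(0.841, 1.51), (-2.3, -1.63)]
tcp [ 238.3 -522.5  204.4] yaw -65.5 F [-0.2  0.2 -0.2] g 1.001 t 0.1
-> (528,-270,152,66.3) shift [-36.9    5.27 -10.97] turn,q6 [(0.841, 1.51), (-2.3, -1.63)]
```

>>> {"name": "servo_tool", "arguments": {
  "targets": [
    [[0,-4.5,0],0.1],
    [[-5,-4.5,-2],0.2],
    [[-12,-4.5,-4],0.35],
    [[-18,-4.5,-6],0.5],
    [[-24,-4.5,-7],0.65],
    [[-30,-4.5,-9],0.75],
    [[-36.9,-4.5,-11],0.841],
    [[-36.9,-4.5,-11],0.841],
    [[-36.9,-4.5,-11],0.841],
    [[-36.9,-4.5,-11],0.841],
    [[-36.9,-4.5,-11],0.841],
    [[-36.9,-4.5,-11],0.841]
  ]
}}

```text
t: 1.6
tcp_pos: [0.5278, -0.2711, 0.2505]
tool_rot: [0.146, -0.146, -0.692, 0.692]
force: [0.2, 1.0, -0.1]
gripper_width: 1.002
```

Run:
```python
from h import *
go(528.5,-269.5,152,66.3)
f=grab('wrist');save(f,'w1.png',None,1);w=cloud(f);print(f['xyz']);
c=(.5285,-.2695);print(rect(near(w,c,.05,.16,.178)))
f=grab('top');w=cloud(f);print(rect(near(w,c,.05,.16,.178)))
```

```text
tcp [ 527.8 -271.1  250.5] yaw -113.8 F [ 0.2  1.  -0.1] g 1.002 t 1.6
-> (528,-270,152,66.3) shift [ 0.01  9.85 -0.18] turn,q6 [(-0.002, 1.51)]
[ 0.59416194 -0.29988939  0.43011917]
(array([ 528.3, -272.1]), array([13.6, 51.9]), 156.0, 914)
(array([ 529.5, -266.9]), array([10.9, 51.2]), 150.0, 92)
```

View pics/w1.png

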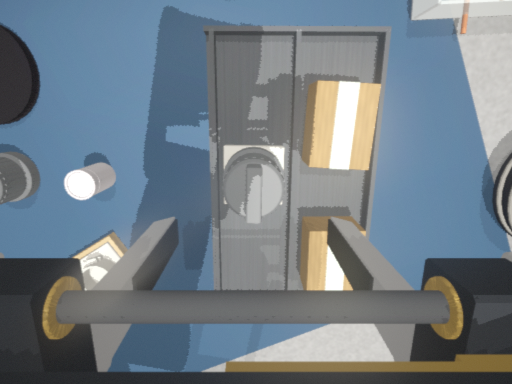

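The wrist view shows the old canister's bar at (254,193), between the fingers and along the lane, with the cartons clear to the right. Going down to grip.

>>> {"name": "servo_tool", "arguments": {
  "targets": [
    [[0,5,-0.15],0],
    [[0,9.8,-0.15],0],
    [[0,9.8,-0.15],0],
    [[0,9.8,-0.15],0]
  ]
}}

```text
t: 2.2
tcp_pos: [0.5302, -0.2695, 0.1543]
tool_rot: [0.144, -0.146, -0.692, 0.692]
force: [1.0, 0.0, -0.6]
gripper_width: 1.0
```

>>> {"name": "servo_tool", "arguments": {
  "targets": [
    [[0,0,0],0],
    [[0,0,0],0],
    [[0,0,0],0],
    [[0,0,0],0],
    [[0,0,0],0],
    [[0,0,0],0],
    [[0,0,0],0],
    [[0,0,0],0],
    [[0,-0.4,0],0],
    [[0,-0.4,0],0]
  ],
  "gripper": 0,
  "force": 25
}}

```text
t: 3.45
tcp_pos: [0.529, -0.2682, 0.156]
tool_rot: [-0.145, 0.145, 0.692, -0.692]
force: [0.1, 0.0, -4.1]
gripper_width: 0.145
```

Run:
```python
from h import *
go(413.9+7,-220.9-3,156,66.1)
f=grab('wrist');w=cloud(f);g=grab('top');print(rect(near(cloud(g),(.5285,-.2695),.08,.076,.088)))
```

```text
tcp [ 529.  -268.2  156. ] yaw -113.7 F [ 0.1  0.  -4.1] g 0.145 t 3.45
-> (421,-224,156,66.1) shift [1.168e+01 1.000e-02 2.800e-01] turn,q6 [(0.004, 1.5), (-3.138, -1.64)]
(array([ 533.4, -268.4]), array([ 71.7, 146.2]), 100.6, 137)
```

>>> {"name": "servo_tool", "arguments": {
  "targets": [
    [[2,0,0.1],0],
    [[5,0,0.2],0],
    [[8,0,0.2],0],
    [[10.5,0,0.2],0],
    [[11.2,0,0.2],0],
    [[11.2,0,0.2],0],
    [[11.2,0.4,0.2],0],
    [[11.2,0.4,0.2],0],
    [[11.5,0.4,0.2],0],
    [[11.7,0.4,0.2],0],
    [[11.9,0.4,0.2],0],
    [[11.9,0.4,0.2],0]
  ]
}}

```text
t: 5.05
tcp_pos: [0.4191, -0.2225, 0.1523]
tool_rot: [-0.145, 0.145, 0.692, -0.692]
force: [0.7, -0.3, -3.1]
gripper_width: 0.146
```

>>> {"name": "servo_tool", "arguments": {
  "targets": [
    [[0.2,0,0],0],
    [[0.2,0,0],0]
  ]
}}

```text
t: 5.3
tcp_pos: [0.4174, -0.2217, 0.1524]
tool_rot: [-0.145, 0.145, 0.692, -0.692]
force: [-0.4, 0.7, -3.1]
gripper_width: 0.148
```

>>> {"name": "servo_tool", "arguments": {
  "targets": [
    [[0.2,0,0],0],
    [[0.2,0,0],0]
  ]
}}

```text
t: 5.55
tcp_pos: [0.4156, -0.221, 0.1524]
tool_rot: [-0.145, 0.145, 0.692, -0.692]
force: [-0.5, 0.5, -3.4]
gripper_width: 0.146
```

Run:
```python
from h import *
go(413.9,-220.9,156,66.1)
f=grab('wrist');save(f,'w2.png',None,1)
g=grab('scene');w=cloud(g);print(rect(near(w,(.415,-.221),.06,.16,.178)))
```

```text
tcp [ 415.6 -221.   152.4] yaw -113.7 F [-0.5  0.5 -3.4] g 0.146 t 5.55
-> (414,-221,156,66.1) shift [ 0.16 -0.36  0.06] turn,q6 [(0.004, 1.5), (-3.138, -1.64)]
(array([ 419. , -216.4]), array([32. , 50.5]), 134.4, 107)
```

>>> {"name": "servo_tool", "arguments": {
  "targets": [
    [[0,0.1,0],0],
    [[0,0.2,0],0],
    [[0,0.2,0],0]
  ]
}}

```text
t: 6.02
tcp_pos: [0.4161, -0.2214, 0.1522]
tool_rot: [0.145, -0.145, -0.692, 0.692]
force: [-3.2, 2.4, 6.5]
gripper_width: 0.149
```

>>> {"name": "servo_tool", "arguments": {
  "targets": [
    [[0.2,0.05,0],0],
    [[0.3,0.05,0],0],
    [[0.3,0.05,0],0]
  ]
}}

```text
t: 6.4
tcp_pos: [0.4155, -0.2211, 0.1524]
tool_rot: [0.143, -0.147, -0.691, 0.693]
force: [1.7, 0.3, 5.3]
gripper_width: 0.145
```

>>> {"name": "servo_tool", "arguments": {
  "targets": [
    [[0.1,0,0],0],
    [[0.2,0,0],0],
    [[0.2,0,0],0]
  ]
}}

```text
t: 6.78
tcp_pos: [0.4147, -0.2208, 0.1527]
tool_rot: [0.142, -0.148, -0.691, 0.693]
force: [4.4, 0.7, 5.2]
gripper_width: 0.145
```

View pics/w2.png

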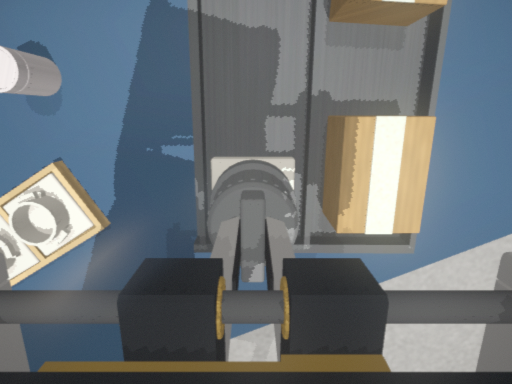

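The old canister's white foot is now close to the front stop, with the foot edge hidden under the cap at (252,245). The force is rising, so I'll ease the down-pressure and push once more.

>>> {"name": "servo_tool", "arguments": {
  "targets": [
    [[0.1,-0.1,0],0],
    [[0.2,-0.1,0],0],
    [[0.3,-0.1,0],0],
    [[0.3,-0.1,0],0]
  ]
}}

```text
t: 7.28
tcp_pos: [0.4109, -0.2198, 0.1527]
tool_rot: [0.143, -0.148, -0.691, 0.693]
force: [4.7, -2.4, 4.5]
gripper_width: 0.145
```

>>> {"name": "servo_tool", "arguments": {
  "targets": [
    [[0.2,0,0],0],
    [[0.3,0,0],0],
    [[0.3,0,0],0]
  ]
}}

```text
t: 7.65
tcp_pos: [0.4091, -0.219, 0.1533]
tool_rot: [0.142, -0.149, -0.691, 0.693]
force: [6.3, -2.1, 5.4]
gripper_width: 0.147
```

Run:
```python
from h import *
go(413.9,-220.9,156,66.1)
c,s=np.cos(np.radians(-24)),np.sin(np.radians(-24))
print(np.array([[c,s],[-s,c]])@r.state()['tcp_pos'][:2], rot(r.state()['tool_rot'])[:,1])
```

```text
tcp [ 409.1 -219.   153.3] yaw -113.7 F [ 6.3 -2.1  5.4] g 0.147 t 7.65
-> (414,-221,156,66.1) shift [-0.52 -0.26 -0.02] turn,q6 [(0.003, 1.5), (-3.138, -1.64)]
[ 0.46280497 -0.03371987] [ 0.00825305 -0.00552898 -0.99995066]
```

>>> {"name": "servo_tool", "arguments": {
  "targets": [
    [[-0.1,0,0],0],
    [[-0.1,0,0],0],
    [[-0.1,0,0],0],
    [[-0.1,0,0],0]
  ],
  "gripper": 0.6
}}

```text
t: 8.15
tcp_pos: [0.406, -0.2167, 0.1503]
tool_rot: [-0.146, 0.144, 0.692, -0.692]
force: [-0.4, -0.5, -0.3]
gripper_width: 0.533
```

>>> {"name": "servo_tool", "arguments": {
  "targets": [
    [[0,-3,0],0],
    [[0,-6,0],0],
    [[-8,-9,0],0],
    [[-15,-9,0],0],
    [[-15,-9,0],0],
    [[-15,-9,0],0],
    [[-15,-9,0],0]
  ]
}}

```text
t: 9.02
tcp_pos: [0.543, -0.2767, 0.2402]
tool_rot: [-0.146, 0.144, 0.692, -0.692]
force: [-0.9, -0.1, 0.9]
gripper_width: 0.599
```

Run:
```python
from h import *
go(460,80,300,0)
g=grab('top');save(g,'t2.png',(310,140,455,310),3.4)
for g in (g,grab('scene')):
    w=cloud(g);b=rect(near(w,(.412,-.221),.06,.16,.178));print(b)
    c,s=np.cos(np.radians(-24)),np.sin(np.radians(-24));print(np.array([[c,s],[-s,c]])@b[0])
```

```text
tcp [ 543.  -276.7  240.2] yaw -113.7 F [-0.9 -0.1  0.9] g 0.599 t 9.03
-> (460,80,300,0) shift [ 21.93  -5.92 -29.34] turn,q6 [(-1.984, 0.17)]
(array([ 427.7, -218.1]), array([ 5.7, 27.2]), 143.9, 30)
[479.43265409 -25.28300207]
(array([ 413. , -218.3]), array([16.4, 52.9]), 155.3, 99)
[466.08488319 -31.44473981]
```

View pics/t2.png

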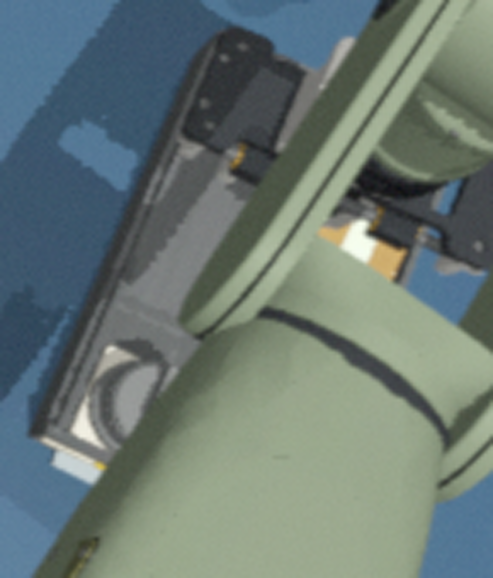

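The crop shows the old canister at the lane's front end, its white foot at (85,420) by the front stop; the arm hides the rest. I'll check the touch again later. Now over the tray.

>>> {"name": "servo_tool", "arguments": {
  "targets": [
    [[3,-5.9,-5],-0.1],
    [[6,-5.9,-10],-0.2],
    [[10,-5.9,-15],-0.3],
    [[15,-5.9,-20],-0.4],
    [[19,-5.9,-25],-0.5],
    [[21.9,-5.9,-29.3],-0.55],
    [[21.9,-5.9,-29.3],-0.55],
    [[21.9,-5.9,-29.3],-0.55],
    [[21.9,-5.9,-29.3],-0.55],
    [[21.9,-5.9,-29.3],-0.55],
    [[21.9,-5.9,-29.3],-0.55],
    [[21.9,-5.9,-29.3],-0.55]
  ],
  "gripper": 1
}}

```text
t: 10.62
tcp_pos: [0.4613, 0.0784, 0.2998]
tool_rot: [-0.048, 0.048, -0.705, 0.705]
force: [0.7, 0.7, -0.1]
gripper_width: 1.004
```

Run:
```python
from h import *
go(620.5,184.8,150,0)
f=grab('wrist');save(f,'w3.png',None,1.4);w=cloud(f)
for c in [(.449,.159),(.460,.080),(.4715,.001)]: 
    print(circ(near(w,c,.035,.036,.046)))
    p=near(w,c,.032,.025,.034); d=p[:,:2]-np.array(c); a=np.degrees(np.arctan2(d[:,1],d[:,0]))%180; a=a[np.hypot(*d.T)>.024]; print(np.histogram(a,np.arange(0,181,15))[0])
print('tray',rect(near(w,(.46,.08),.14,.013,.02)))
for g in (grab('top'),grab('scene')):
    w=cloud(g);b=rect(near(w,(.412,-.221),.06,.16,.178));
    c,s=np.cos(np.radians(-24)),np.sin(np.radians(-24));print(b,np.array([[c,s],[-s,c]])@b[0])
g=dict(np.load('last_top.npz'));save(g,'t3.png',(310,240,390,300),8)
```

```text
tcp [461.3  78.4 299.8] yaw -82.2 F [ 0.7  0.7 -0.1] g 1.004 t 10.62
-> (620,185,150,0) shift [-17.22  14.98  -8.39] turn,q6 [(-1.435, 0.29)]
(array([449.2, 157. ]), 24.0, array([448.6, 158. ]), 245)
[36 32 22  0  0  2  4  5  5  4 28 37]
(array([459.7,  78.2]), 24.0, array([457.1,  76.9]), 228)
[ 0  0  0  1 19 29 36 34 19  1  1  0]
(array([471.5,  -0.6]), 24.0, array([471.5,  -0.7]), 243)
[40 36 18  0  0  0  0  0  0  0 24 37]
tray (array([461. ,  78.2]), array([ 85.1, 246.3]), 97.8, 6788)
(array([ 413.3, -218.5]), array([14.3, 52. ]), 156.4, 171) [466.44029416 -31.50542791]
(array([ 413.7, -218.1]), array([15.8, 52. ]), 156.8, 99) [466.64301768 -30.97731507]
```

View pics/w3.png

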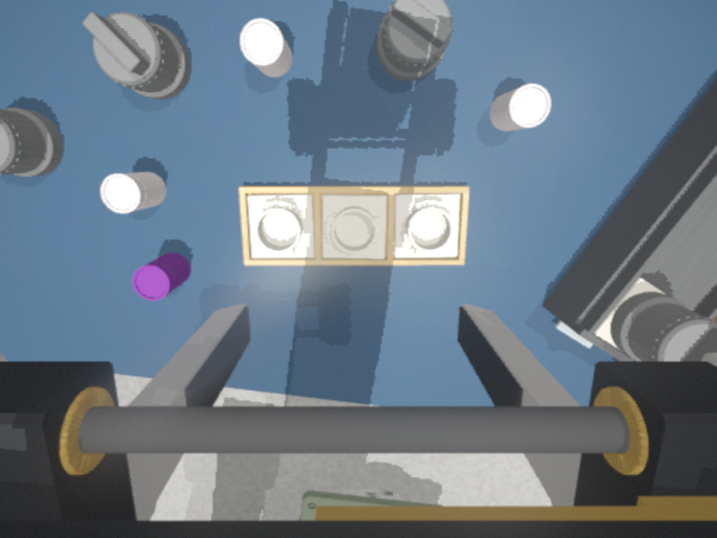

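View pics/t3.png

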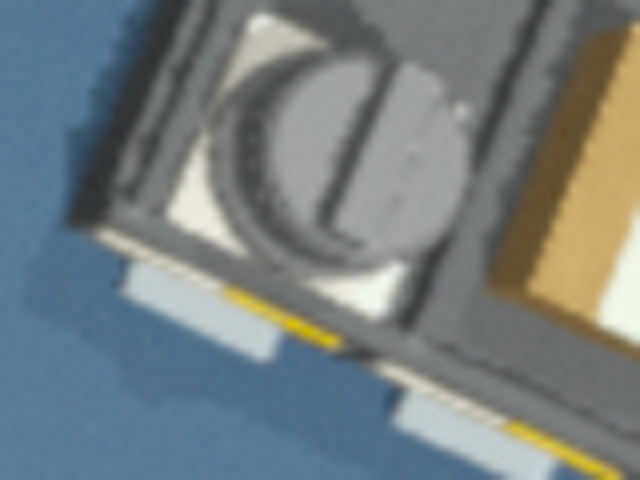

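Wrist view: lowers at (280,225), (353,230) and (428,228). The depth histogram gives lugs along tray x for L1 and L3, and along tray y for L2. The second crop shows the old canister's foot touching the front stop, with no gap at (290,280). Next is tin B, at (520,105) here.

Run:
```python
from h import *
g=grab('top');w=cloud(g);print(circ(near(w,(.601,-.065),.06,.054,.066)))
go(601,-65,130,7.8)
go(601,-65,30,7.8)
```

```text
(array([601. , -65.3]), 19.1, array([600.7, -64.5]), 177)
tcp [461.1  78.9 299.9] yaw -82.2 F [-0.1 -0.2  0.7] g 1.001 t 10.82
-> (601,-65,130,7.8) shift [-11.9   16.99  16.16] turn,q6 [(-1.57, -0.24)]
tcp [461.1  78.9 299.9] yaw -82.2 F [-0.1 -0.2  0.7] g 1.001 t 10.82
-> (601,-65,30,7.8) shift [-11.9   26.99  16.16] turn,q6 [(-1.57, -0.24)]
```

>>> {"name": "servo_tool", "arguments": {
  "targets": [
    [[-3,4,4],-0.18],
    [[-6,8,8],-0.36],
    [[-9,12,12],-0.54],
    [[-11.9,17,16.2],-0.72],
    [[-11.9,17,16.2],-0.9],
    [[-11.9,17,16.2],-1.08],
    [[-11.9,17,16.2],-1.26],
    [[-11.9,17,16.2],-1.44],
    [[-11.9,17,16.2],-1.57],
    [[-11.9,17,16.2],-1.57],
    [[-11.9,17,16.2],-1.57],
    [[-11.9,17,16.2],-1.57]
  ]
}}

```text
t: 12.32
tcp_pos: [0.6011, -0.0652, 0.1299]
tool_rot: [-0.533, 0.533, -0.465, 0.465]
force: [0.8, -0.6, -0.2]
gripper_width: 1.001
```

Run:
```python
from h import *
f=grab('wrist');w=cloud(f);print(circ(near(w,(.601,-.065),.06,.054,.066)))
go(601,-65,30,7.8)
```

```text
(array([601.1, -66.6]), 19.1, array([601.1, -66.1]), 1542)
tcp [601.1 -65.3 129.9] yaw 7.8 F [-0.9 -0.2 -0.2] g 1.003 t 12.38
-> (601,-65,30,7.8) shift [-0.03  9.99 -0.  ] turn,q6 [(-0.001, -0.24)]
```

>>> {"name": "servo_tool", "arguments": {
  "targets": [
    [[0,5,0],0],
    [[0,10,0],0],
    [[0,10,0],0],
    [[0,10,0],0]
  ]
}}

```text
t: 12.88
tcp_pos: [0.6024, -0.0656, 0.0316]
tool_rot: [0.533, -0.532, 0.464, -0.466]
force: [0.4, 0.3, 0.4]
gripper_width: 1.002
```

>>> {"name": "servo_tool", "arguments": {
  "targets": [
    [[0,0,0],0],
    [[0,0,0],0],
    [[0,0,0],0],
    [[0,0,0],0],
    [[0,0,0],0],
    [[0,0,0],0],
    [[0,0,0],0],
    [[0,-3,0],0],
    [[0,-7,0],0],
    [[0,-7,0],0],
    [[0,-7,0],0]
  ],
  "gripper": 0,
  "force": 20
}}

```text
t: 14.25
tcp_pos: [0.6002, -0.0651, 0.0989]
tool_rot: [-0.533, 0.533, -0.465, 0.464]
force: [-0.4, -0.2, -1.6]
gripper_width: 0.403
```

Run:
```python
from h import *
go(471.5,0.3,100,7.8)
go(471.5,0.3,60,7.8)
```

```text
tcp [600.2 -65.1  98.9] yaw 7.8 F [-0.4 -0.2 -1.6] g 0.403 t 14.25
-> (472,0,100,7.8) shift [ -8.22  -0.09 -11.87] turn,q6 [(-0.0, -0.14)]
tcp [600.2 -65.1  98.9] yaw 7.8 F [-0.4 -0.2 -1.6] g 0.403 t 14.25
-> (472,0,60,7.8) shift [ -8.22   3.91 -11.86] turn,q6 [(-0.0, -0.14)]
```

>>> {"name": "servo_tool", "arguments": {
  "targets": [
    [[-3,0,-4],0],
    [[-6,0,-8],0],
    [[-8.2,0,-11.9],0],
    [[-8.2,0,-11.9],0],
    [[-8.2,0,-11.9],0],
    [[-8.2,1,-11.9],0],
    [[-8.2,1.4,-11.9],0],
    [[-8.2,1.4,-11.9],0]
  ]
}}

```text
t: 15.25
tcp_pos: [0.4719, -0.0003, 0.0851]
tool_rot: [-0.532, 0.533, -0.465, 0.464]
force: [0.5, 0.2, -1.1]
gripper_width: 0.399
```

```bash
cat > chk.py <<'E'
from h import *
import sys
x,y,z=map(float,sys.argv[1:4])   # top-face centre (mm) expected
s=r.state();print('tcp',s['tcp_pos']*1000,s['force'])
for n in ('scene','top','wrist'):
    w=cloud(grab(n)); p=near(w,(x/1000,y/1000),.03,(z-5)/1000,(z+6)/1000)
    print(n,circ(p) if len(p)>20 else len(p))
E
python3 chk.py 471 0 115
```

```text
tcp [ 4.71882810e+02 -3.44417765e-01  8.51051237e+01] [ 0.51972341  0.23315808 -1.13328059]
scene (array([469.2,   7. ]), 26.8, array([471.5,  12.6]), 32)
top 0
wrist (array([470. ,   7.1]), 28.6, array([472.5,   0.8]), 4251)
```

>>> {"name": "servo_tool", "arguments": {
  "targets": [
    [[0,0.7,0],0],
    [[0,1.2,0],0],
    [[0,1.5,0],0],
    [[0,1.7,0],0],
    [[0,1.9,0],0],
    [[0,1.9,0],0]
  ]
}}

```text
t: 16.15
tcp_pos: [0.472, -0.0002, 0.0668]
tool_rot: [-0.533, 0.533, -0.465, 0.465]
force: [-0.0, -0.2, -1.4]
gripper_width: 0.399
```

>>> {"name": "servo_tool", "arguments": {
  "targets": [
    [[0,0.6,0],0],
    [[0,1.2,0],0],
    [[0,1.6,0],0],
    [[0,1.85,0],0],
    [[0,1.95,0],0],
    [[0,1.95,0],0]
  ]
}}

```text
t: 16.9
tcp_pos: [0.4722, -0.0002, 0.0475]
tool_rot: [0.533, -0.533, 0.465, -0.465]
force: [0.2, 0.3, -1.6]
gripper_width: 0.4
```

>>> {"name": "servo_tool", "arguments": {
  "targets": [
    [[0,0,0],0],
    [[0,0,0],0],
    [[0,0,0],0],
    [[0,0,0],0],
    [[0,-3,0],0],
    [[0,-8,0],0],
    [[0,-12,0],0],
    [[0,-12,0],0]
  ],
  "gripper": 0.65
}}

```text
t: 17.9
tcp_pos: [0.4752, -0.0007, 0.1714]
tool_rot: [0.534, -0.531, 0.462, -0.468]
force: [0.2, 0.2, 0.2]
gripper_width: 0.65
```

Run:
```python
from h import *
for n in ('scene','top'):
    w=cloud(grab(n)); print(n,'tin',circ(near(w,(.4715,0),.035,.072,.083)),'cA',rect(near(w,(.651,.048),.045,.083,.095)))
go(651,48,165,-24.6)
go(651,48,70,-24.6)
```

```text
scene tin (array([471.8,  -1.4]), 21.1, array([ 4.727e+02, -3.000e-01]), 117) cA (array([651.6,  48. ]), array([13.7, 50.9]), 65.8, 108)
top tin (array([0., 0.]), 0.0, array([nan, nan]), 0) cA (array([651.2,  48.1]), array([14.4, 51. ]), 66.2, 117)
tcp [ 4.719e+02 -1.000e-01  1.673e+02] yaw 7.8 F [ 0.1 -0.4 -1.2] g 0.65 t 18.0
-> (651,48,165,-24.6) shift [-2.34  0.23 18.4 ] turn,q6 [(0.565, 0.5), (-2.576, -2.64)]
tcp [ 4.719e+02 -1.000e-01  1.673e+02] yaw 7.8 F [ 0.1 -0.4 -1.2] g 0.65 t 18.0
-> (651,48,70,-24.6) shift [-2.34  9.73 18.4 ] turn,q6 [(0.565, 0.5), (-2.576, -2.64)]
  return _methods._mean(a, axis=axis, dtype=dtype,
  ret = um.true_divide(
```

>>> {"name": "servo_tool", "arguments": {
  "targets": [
    [[-0.5,0.2,4],0.15],
    [[-1,0.2,9],0.3],
    [[-1.7,0.2,14],0.45],
    [[-2.3,0.2,18.4],0.56],
    [[-2.3,0.2,18.4],0.56],
    [[-2.3,0.2,18.4],0.56],
    [[-2.3,0.2,18.4],0.56],
    [[-2.3,0.2,18.4],0.56]
  ]
}}

```text
t: 19.0
tcp_pos: [0.6504, 0.0473, 0.1658]
tool_rot: [-0.384, 0.384, -0.594, 0.594]
force: [0.4, 0.1, 0.5]
gripper_width: 0.649
```

Run:
```python
from h import *
w=cloud(grab('wrist')); print(rect(near(w,(.651,.048),.045,.083,.095)))
go(651.2,48,70,-24.2)
```

```text
(array([651.7,  47.5]), array([13.5, 51.4]), 66.0, 905)
tcp [650.7  47.3 165.9] yaw -24.3 F [-0.3 -0.4 -0.6] g 0.65 t 19.05
-> (651,48,70,-24.2) shift [-0.08  9.59  0.02] turn,q6 [(-0.002, 0.5)]
```

>>> {"name": "servo_tool", "arguments": {
  "targets": [
    [[0,5,0],0],
    [[0,9.5,0],0],
    [[0,9.5,0],0],
    [[0,9.5,0],0],
    [[0,9.5,0],0]
  ]
}}

```text
t: 19.68
tcp_pos: [0.6535, 0.0474, 0.0736]
tool_rot: [-0.385, 0.382, -0.593, 0.595]
force: [0.8, 0.3, -0.2]
gripper_width: 0.651
```

>>> {"name": "servo_tool", "arguments": {
  "targets": [
    [[0,0,0],0],
    [[0,0,0],0],
    [[0,0,0],0],
    [[0,0,0],0],
    [[0,0,0],0],
    [[0,0,0],0],
    [[0,0,0],0],
    [[0,-3,0],0],
    [[0,-8,0],0],
    [[0,-11,0],0],
    [[0,-11,0],0],
    [[0,-11,0],0]
  ],
  "gripper": 0,
  "force": 30
}}

```text
t: 21.18
tcp_pos: [0.6502, 0.0476, 0.1786]
tool_rot: [0.383, -0.384, 0.595, -0.593]
force: [-1.4, 0.1, -0.5]
gripper_width: 0.147
```

Run:
```python
from h import *
w=cloud(grab('wrist')); print(rect(near(w,(.651,.048),.045,.092,.12)))
go(471.5,0.2,180,2.8)
```

```text
(array([661. ,  71.6]), array([14.7, 56.4]), 155.8, 116)
tcp [649.7  47.6 177.8] yaw -24.3 F [ 0.2  0.1 -1.5] g 0.148 t 21.23
-> (472,0,180,2.8) shift [ 11.65  -0.14 -14.29] turn,q6 [(-0.473, -0.05)]
```

>>> {"name": "servo_tool", "arguments": {
  "targets": [
    [[3,-0.1,-4],-0.12],
    [[6,-0.1,-8],-0.24],
    [[9,-0.1,-11.5],-0.36],
    [[11.6,-0.1,-14.3],-0.47],
    [[11.6,-0.1,-14.3],-0.47],
    [[11.6,-0.1,-14.3],-0.47],
    [[11.6,-0.1,-14.3],-0.47],
    [[11.6,-0.1,-14.3],-0.47]
  ]
}}

```text
t: 22.22
tcp_pos: [0.4739, 0.0008, 0.1813]
tool_rot: [-0.511, 0.511, -0.488, 0.488]
force: [-0.5, -0.8, -1.6]
gripper_width: 0.146
```

Run:
```python
from h import *
go(471.5,0.2,88,2.8)
f=grab('scene');w=cloud(f)
for z in (.105,.115,.12,.175): print(z,circ(near(w,(.4715,0),.05,z,z+.012)))
print(rect(near(w,(.4715,0),.05,.19,.21)))
save(f,'s3.png',(170,110,340,250),4)
```

```text
tcp [473.9   0.8 181.3] yaw 2.6 F [-0.5 -0.8 -1.6] g 0.146 t 22.23
-> (472,0,88,2.8) shift [ 0.05  9.33 -0.24] turn,q6 [(-0.003, -0.05)]
0.105 (array([487.4,   5.9]), 31.0, array([501.6,  15.1]), 26)
0.115 (array([480. ,   2.7]), 33.9, array([502.1,  15.1]), 84)
0.12 (array([476.2,   1.7]), 34.2, array([500.8,  16.1]), 111)
0.175 (array([475.9,   1.2]), 29.4, array([487.3,   5.5]), 157)
(array([479.4,   2.9]), array([32.1, 49.7]), 107.6, 138)
```

View pics/s3.png

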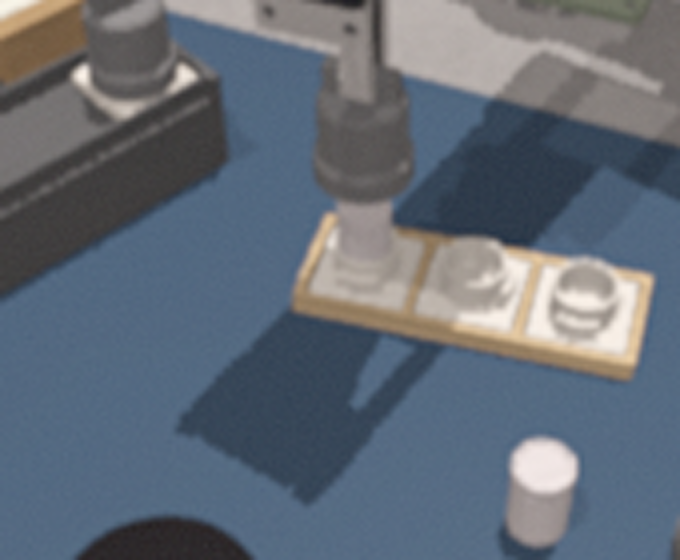

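The scene crop shows cap A held level above the tin at (365,230), with the tin standing in L3. Lowering in checked steps.

>>> {"name": "servo_tool", "arguments": {
  "targets": [
    [[0.1,0,-0.2],0],
    [[0.1,2,-0.2],0],
    [[0.1,4,-0.2],0],
    [[0.1,5.5,-0.2],0],
    [[0.1,6.5,-0.2],0],
    [[0.1,7.3,-0.2],0],
    [[0.1,7.3,-0.2],0],
    [[0.1,7.3,-0.2],0]
  ]
}}

```text
t: 23.28
tcp_pos: [0.4718, -0.0005, 0.109]
tool_rot: [0.512, -0.511, 0.488, -0.489]
force: [0.7, -0.4, -0.1]
gripper_width: 0.148
```

>>> {"name": "servo_tool", "arguments": {
  "targets": [
    [[0,0.5,0],0],
    [[0,0.8,0],0],
    [[0,1.1,0],0],
    [[0,1.1,0],0]
  ]
}}

```text
t: 23.78
tcp_pos: [0.4709, -0.0004, 0.0971]
tool_rot: [-0.511, 0.512, -0.489, 0.488]
force: [0.6, -0.3, -1.3]
gripper_width: 0.149
```

>>> {"name": "servo_tool", "arguments": {
  "targets": [
    [[0,0.3,0],0],
    [[0,0.6,0],0],
    [[0,0.8,0],0],
    [[0,0.8,0],0]
  ]
}}

```text
t: 24.28
tcp_pos: [0.471, -0.0004, 0.0892]
tool_rot: [-0.511, 0.511, -0.489, 0.488]
force: [0.3, 0.2, -1.3]
gripper_width: 0.14
```

>>> {"name": "servo_tool", "arguments": {
  "targets": [
    [[0,0.15,0],0],
    [[0,0.15,0],0],
    [[0,0.15,0],0.15],
    [[0,0.15,0],0.3],
    [[0,0.15,0],0.45],
    [[0,0.15,0],0.6],
    [[0,0.15,0],0.75],
    [[0,0.15,0],0.9],
    [[0,0.15,0],1.05],
    [[0,0.15,0],1.2],
    [[0,0.15,0],1.3],
    [[0,0.15,0],1.38]
  ]
}}

```text
t: 25.78
tcp_pos: [0.4713, -0.0004, 0.088]
tool_rot: [-0.083, 0.082, -0.702, 0.702]
force: [0.6, -0.3, -1.3]
gripper_width: 0.149
```

>>> {"name": "servo_tool", "arguments": {
  "targets": [
    [[0,0,0],0.05],
    [[0,0,0],0.1],
    [[0,0,0],0.12],
    [[0,0,0],0.14],
    [[0,0,0],0.16],
    [[0,0,0],0.16]
  ]
}}

```text
t: 26.52
tcp_pos: [0.4713, -0.0005, 0.088]
tool_rot: [-0.027, 0.027, -0.707, 0.707]
force: [0.6, -0.9, 0.3]
gripper_width: 0.147
```

Run:
```python
from h import *
print(r.state()['torque'])
go(471.5,0,88,7.8-90)
w=cloud(grab('scene'));print(rect(near(w,(.4715,0),.05,.1,.112)))
w=cloud(grab('wrist'));print(rect(near(w,(.4715,0),.05,.1,.112)))
```

```text
[0.03556327 0.02525145 0.05276355]
tcp [471.3  -0.5  88. ] yaw -85.6 F [ 0.6 -0.9  0.3] g 0.147 t 26.52
-> (472,0,88,-82.2) shift [-0.02  0.   -0.04] turn,q6 [(-0.059, 1.43)]
(array([ 4.749e+02, -1.000e-01]), array([34.3, 40.8]), 54.2, 90)
(array([470.9,   3.2]), array([35.5, 52.2]), 165.3, 2453)
```

>>> {"name": "servo_tool", "arguments": {
  "targets": [
    [[0,0,0],0.03],
    [[0,0,0],0.05],
    [[0,0,0],0.05]
  ]
}}

```text
t: 27.0
tcp_pos: [0.4712, -0.0006, 0.088]
tool_rot: [-0.01, 0.01, -0.707, 0.707]
force: [-1.1, 0.1, -0.0]
gripper_width: 0.148
```

```bash
python3 -c "
from h import *
print(r.state()['torque']); go(471.5,0,88,7.8-90)"
```

```text
[-0.1674972   0.10259576  0.33419245]
tcp [471.2  -0.6  88. ] yaw -88.4 F [-1.1  0.1 -0. ] g 0.148 t 27.0
-> (472,0,88,-82.2) shift [-0.03  0.   -0.05] turn,q6 [(-0.109, 1.43)]
```

>>> {"name": "servo_tool", "arguments": {
  "targets": [
    [[0,0,0],0.03],
    [[0,0,0],0.05],
    [[0,0,0],0.05]
  ]
}}

```text
t: 27.38
tcp_pos: [0.4712, -0.0005, 0.088]
tool_rot: [0.008, -0.008, -0.707, 0.707]
force: [-0.9, -0.3, 0.7]
gripper_width: 0.148
```

```bash
python3 -c "
from h import *
print(r.state()['torque']); go(471.5,0,88,7.8-90)"
```

```text
[-0.12844678  0.16733788  0.65923608]
tcp [471.2  -0.5  88. ] yaw -91.3 F [-0.9 -0.3  0.7] g 0.148 t 27.38
-> (472,0,88,-82.2) shift [-0.03 -0.   -0.05] turn,q6 [(-0.159, 1.43)]
```

>>> {"name": "servo_tool", "arguments": {
  "targets": [
    [[0,0,0],-0.05],
    [[0,0,0],-0.05],
    [[0,-0.3,0],-0.05],
    [[0,-0.6,0],-0.05],
    [[0,-1.2,0],-0.05],
    [[0,-2,0],-0.05],
    [[0,-4,0],-0.05],
    [[0,-7,0],-0.05],
    [[0,-10,0],-0.05],
    [[0,-12,0],-0.05],
    [[0,-12,0],-0.05]
  ]
}}

```text
t: 28.75
tcp_pos: [0.473, -0.0004, 0.211]
tool_rot: [-0.011, 0.007, -0.707, 0.707]
force: [0.1, -0.0, -3.2]
gripper_width: 0.143
```

Run:
```python
from h import *
print(r.state()['torque']); go(471.5,0,88,7.8-90)
f=grab('scene');w=cloud(f);save(f,'s4.png',(170,90,340,230),4)
p=near(w,(.471,0),.06,.115,.14);print(rect(p))
```

```text
[ 0.04219284 -0.00372759 -0.00426105]
tcp [ 4.73e+02 -4.00e-01  2.11e+02] yaw -88.5 F [ 0.1 -0.  -3.2] g 0.143 t 28.75
-> (472,0,88,-82.2) shift [ 0.22 12.3  -0.05] turn,q6 [(-0.11, 1.43)]
(array([4.724e+02, 4.000e-01]), array([70.1, 73.1]), 1.7, 169)
```

View pics/s4.png

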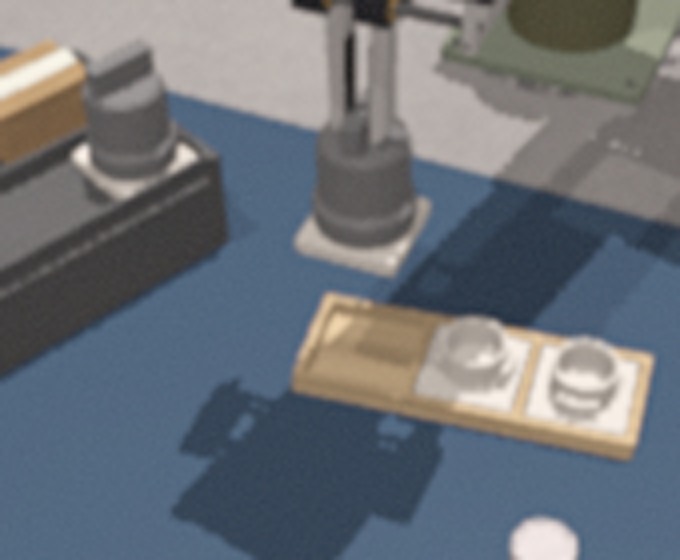

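The scene crop shows the closed canister hanging level at (362,190), cap and lower together, with the foot square to the bar. The L3 pocket is empty. I'll take it over the lane at a safe height.

```bash
python3 -c "
from h import *
go(481.2,-250.4,270,-114.1); go(481.2,-250.4,165,-114.1)"
```

```text
tcp [ 4.718e+02 -3.000e-01  2.092e+02] yaw -88.5 F [-0.1 -0.3 -3.4] g 0.147 t 28.8
-> (481,-250,270,-114.1) shift [-0.3  -6.08 25.03] turn,q6 [(0.447, 1.51), (-2.695, -1.63)]
tcp [ 4.718e+02 -3.000e-01  2.092e+02] yaw -88.5 F [-0.1 -0.3 -3.4] g 0.147 t 28.8
-> (481,-250,165,-114.1) shift [-0.27  4.42 25.03] turn,q6 [(0.447, 1.51), (-2.695, -1.63)]
```

>>> {"name": "servo_tool", "arguments": {
  "targets": [
    [[0,-3,0],0],
    [[0,-6.1,2],0.05],
    [[0,-6.1,6],0.12],
    [[0,-6.1,10],0.2],
    [[-0.1,-6.1,14],0.28],
    [[-0.2,-6.1,18],0.36],
    [[-0.3,-6.1,22],0.43],
    [[-0.3,-6.1,25],0.447],
    [[-0.3,-6.1,25],0.447],
    [[-0.3,-6.1,25],0.447],
    [[-0.3,-6.1,25],0.447]
  ]
}}

```text
t: 30.18
tcp_pos: [0.4808, -0.249, 0.2685]
tool_rot: [-0.147, 0.147, 0.692, -0.691]
force: [-1.0, -0.2, -3.1]
gripper_width: 0.15
```

Run:
```python
from h import *
go(481.2,-250.4,160,-114.1)
f=grab('scene');w=cloud(f)
p=near(w,(.481,-.250),.065,.18,.202);print('foot',rect(p))
```

```text
tcp [ 480.8 -249.   268.5] yaw -114.0 F [-1.  -0.2 -3.1] g 0.15 t 30.18
-> (481,-250,160,-114.1) shift [-0.11 10.85  0.11] turn,q6 [(0.002, 1.51), (-3.14, -1.63)]
foot (array([ 480.8, -248. ]), array([69.5, 73.4]), 66.1, 209)
```

>>> {"name": "servo_tool", "arguments": {
  "targets": [
    [[-0.1,3,0.2],0],
    [[-0.1,6,0.2],0],
    [[-0.1,8,0.2],0],
    [[-0.1,9.5,0.2],0],
    [[-0.1,10.5,0.2],0],
    [[-0.1,10.8,0.2],0],
    [[-0.1,10.8,0.2],0],
    [[-0.1,11.1,0.2],0],
    [[-0.1,11.3,0.2],0],
    [[-0.1,11.3,0.2],0]
  ]
}}

```text
t: 31.48
tcp_pos: [0.4809, -0.2524, 0.1559]
tool_rot: [-0.148, 0.147, 0.692, -0.692]
force: [0.0, 0.8, -2.3]
gripper_width: 0.145
```

>>> {"name": "servo_tool", "arguments": {
  "targets": [
    [[0,0.1,0],0],
    [[0,0.2,0],0],
    [[0,0.2,0],0]
  ]
}}

```text
t: 31.85
tcp_pos: [0.481, -0.2525, 0.1538]
tool_rot: [-0.148, 0.147, 0.692, -0.692]
force: [0.9, 0.4, -3.4]
gripper_width: 0.144
```

>>> {"name": "servo_tool", "arguments": {
  "targets": [
    [[0,0.15,0],0],
    [[0,0.15,0],0]
  ]
}}

```text
t: 32.1
tcp_pos: [0.4814, -0.2528, 0.153]
tool_rot: [0.147, -0.148, -0.691, 0.692]
force: [-0.6, 0.1, -0.9]
gripper_width: 0.148
```

>>> {"name": "servo_tool", "arguments": {
  "targets": [
    [[0,0.15,0],0],
    [[0,0.15,0],0]
  ]
}}

```text
t: 32.35
tcp_pos: [0.4812, -0.2526, 0.1511]
tool_rot: [0.147, -0.148, -0.691, 0.692]
force: [0.2, -0.5, -1.1]
gripper_width: 0.15
```

>>> {"name": "servo_tool", "arguments": {
  "targets": [
    [[0,0.1,0],0],
    [[0,0.1,0],0],
    [[0,0.1,0],0],
    [[0,0.1,0],0],
    [[0,-4,0],0],
    [[0,-10,0],0],
    [[0,-10,0],0],
    [[0,-10,0],0],
    [[0,-10,0],0]
  ],
  "gripper": 0.5
}}

```text
t: 33.48
tcp_pos: [0.4799, -0.2517, 0.2488]
tool_rot: [-0.149, 0.146, 0.692, -0.691]
force: [0.1, -0.1, 0.1]
gripper_width: 0.498
```

Run:
```python
from h import *
f=grab('scene');w=cloud(f);print('c1 bar',rect(near(w,(.481,-.252),.035,.16,.178)),'foot',rect(near(w,(.481,-.252),.06,.076,.086)))
for n in ('top','scene'):
    w=cloud(grab(n)); print(circ(near(w,(.6205,.1848),.06,.054,.066)),circ(near(w,(.4685,.3095),.06,.054,.066)))
go(620.7,184.8,150,7.8); go(620.7,184.8,150,97.8)
```

```text
c1 bar (array([ 480.4, -249.8]), array([15.6, 52.8]), 157.6, 106) foot (array([ 477.1, -248.2]), array([91.2, 97.4]), 68.9, 217)
(array([620.1, 185.3]), 19.3, array([620.6, 185.2]), 176) (array([468.6, 310.5]), 19.4, array([469.2, 309.9]), 194)
(array([620.5, 185. ]), 19.6, array([621.1, 184.6]), 176) (array([467.3, 309.4]), 19.7, array([468.7, 309.8]), 147)
tcp [ 480.3 -251.9  249.3] yaw -114.1 F [ 0.2 -0.2  0.4] g 0.502 t 33.62
-> (621,185,150,7.8) shift [  4.97   9.97 -45.6 ] turn,q6 [(-2.127, 0.15)]
tcp [ 480.3 -251.9  249.3] yaw -114.1 F [ 0.2 -0.2  0.4] g 0.502 t 33.62
-> (621,185,150,97.8) shift [  4.97   9.97 -45.6 ] turn,q6 [(-0.556, 1.72)]
```

>>> {"name": "servo_tool", "arguments": {
  "targets": [
    [[0,0,-3],-0.18],
    [[0,0,-7],-0.36],
    [[1,0,-12],-0.54],
    [[1,0,-17],-0.72],
    [[2,0,-22],-0.9],
    [[2,0,-27],-1.08],
    [[3,0,-32],-1.26],
    [[3,0,-37],-1.44],
    [[4,0,-41],-1.62],
    [[5,4,-45.6],-1.8],
    [[5,10,-45.6],-1.98],
    [[5,10,-45.6],-2.127]
  ],
  "gripper": 0.9
}}

```text
t: 35.12
tcp_pos: [0.6157, 0.1843, 0.1424]
tool_rot: [-0.53, 0.539, -0.467, 0.46]
force: [0.1, -0.1, 0.4]
gripper_width: 0.9
```

>>> {"name": "servo_tool", "arguments": {
  "targets": [
    [[0,0,0],0],
    [[0,0,0],0],
    [[0,0,0],0]
  ]
}}

```text
t: 35.5
tcp_pos: [0.6223, 0.1842, 0.1523]
tool_rot: [0.533, -0.532, 0.465, -0.466]
force: [-0.9, -0.4, 0.7]
gripper_width: 0.898
```

```bash
python3 -c "
from h import *
w=cloud(grab('wrist')); print(circ(near(w,(.6205,.1848),.06,.054,.066)))
go(620.5,184.8,30,7.8)"
```

```text
(array([621.2, 183.9]), 19.2, array([620.9, 184.5]), 1317)
tcp [622.2 184.1 152.2] yaw 7.7 F [ 0.5 -0.6  0.4] g 0.897 t 35.55
-> (620,185,30,7.8) shift [-0.09 12.22 -0.18] turn,q6 [(-0.001, 0.15)]
```

>>> {"name": "servo_tool", "arguments": {
  "targets": [
    [[0,6,-0.1],0],
    [[0,11,-0.1],0],
    [[0,12,-0.1],0],
    [[0,12,-0.1],0],
    [[0,12,-0.1],0],
    [[0,12,-0.1],0]
  ]
}}

```text
t: 36.3
tcp_pos: [0.6225, 0.1845, 0.0337]
tool_rot: [0.534, -0.532, 0.464, -0.466]
force: [0.0, -0.0, -0.1]
gripper_width: 0.901
```

>>> {"name": "servo_tool", "arguments": {
  "targets": [
    [[0,0,0],0],
    [[0,0,0],0],
    [[0,0,0],0],
    [[0,0,0],0],
    [[0,0,0],0],
    [[0,0,0],0],
    [[0,0,0],0],
    [[0,-3,0],0],
    [[0,-7,0],0],
    [[0,-7,0],0],
    [[0,-7,0],0]
  ],
  "gripper": 0,
  "force": 20
}}

```text
t: 37.67
tcp_pos: [0.6196, 0.184, 0.0999]
tool_rot: [-0.532, 0.533, -0.465, 0.464]
force: [0.4, -0.8, -0.9]
gripper_width: 0.399
```

```bash
python3 -c "
from h import *
go(460,78.7,85,7.8)"
```

```text
tcp [619.6 184.   99.9] yaw 7.8 F [ 0.4 -0.8 -0.9] g 0.399 t 37.67
-> (460,79,85,7.8) shift [  8.27   1.52 -17.23] turn,q6 [(-0.0, 0.03)]
```

>>> {"name": "servo_tool", "arguments": {
  "targets": [
    [[2,0,-4],0],
    [[4,0,-8],0],
    [[6,0,-12],0],
    [[8.2,0,-17.2],0],
    [[8.2,0,-17.2],0],
    [[8.2,0,-17.2],0],
    [[8.2,0.8,-17.2],0],
    [[8.2,1.5,-17.2],0],
    [[8.2,1.5,-17.2],0],
    [[8.2,1.5,-17.2],0]
  ]
}}

```text
t: 38.92
tcp_pos: [0.4613, 0.0797, 0.0858]
tool_rot: [-0.533, 0.533, -0.465, 0.465]
force: [0.3, -0.5, -0.6]
gripper_width: 0.406
```

>>> {"name": "servo_tool", "arguments": {
  "targets": [
    [[0,0.7,0],0],
    [[0,1.2,0],0],
    [[0,1.5,0],0],
    [[0,1.7,0],0],
    [[0,1.9,0],0],
    [[0,1.9,0],0]
  ]
}}

```text
t: 39.67
tcp_pos: [0.4609, 0.0795, 0.0667]
tool_rot: [-0.533, 0.533, -0.465, 0.465]
force: [-0.2, -0.3, -2.1]
gripper_width: 0.402
```

Inside the cup, no contact. Lower fully, release, and look at cap B.

>>> {"name": "servo_tool", "arguments": {
  "targets": [
    [[0,0.6,0],0],
    [[0,1.2,0],0],
    [[0,1.6,0],0],
    [[0,1.75,0],0],
    [[0,1.85,0],0],
    [[0,1.85,0],0]
  ]
}}

```text
t: 40.42
tcp_pos: [0.4612, 0.0795, 0.0485]
tool_rot: [0.533, -0.533, 0.465, -0.465]
force: [0.1, 0.2, -1.4]
gripper_width: 0.405
```

>>> {"name": "servo_tool", "arguments": {
  "targets": [
    [[0,0,0],0],
    [[0,0,0],0],
    [[0,0,0],0],
    [[0,0,0],0],
    [[0,-3,0],0],
    [[0,-8,0],0],
    [[0,-12,0],0],
    [[0,-12,0],0],
    [[0,-12,0],0],
    [[0,-12,0],0]
  ],
  "gripper": 0.65
}}

```text
t: 41.68
tcp_pos: [0.4596, 0.0796, 0.1665]
tool_rot: [-0.532, 0.534, -0.466, 0.464]
force: [-0.4, 0.1, -0.8]
gripper_width: 0.651
```

Run:
```python
from h import *
for n in ('scene','top'):
    w=cloud(grab(n))
    for c,z0,z1,k in (((.46,.079),.072,.083,circ),((.598,.303),.083,.095,rect),((.5005,.436),.083,.095,rect)):
        p=near(w,c,.05,z0,z1); print(n,k(p) if len(p)>20 else len(p))
go(598.2,302.8,165,141)
```

```text
scene (array([461.3,  80.7]), 19.7, array([461.6,  80.6]), 118)
scene (array([597.7, 301.9]), array([14.7, 52.6]), 50.3, 135)
scene (array([500.5, 436.3]), array([14.4, 52.9]), 138.4, 120)
top 0
top (array([597.9, 302.9]), array([13.8, 52.8]), 51.3, 120)
top (array([500.9, 436.1]), array([16.1, 51.7]), 140.4, 145)
tcp [459.9  79.5 166.8] yaw 7.8 F [-0.3  0.3  0.4] g 0.65 t 41.77
-> (598,303,165,141) shift [-20.25   0.14  16.73] turn,q6 [(0.817, 1.15), (-2.325, -1.99)]
```

>>> {"name": "servo_tool", "arguments": {
  "targets": [
    [[-3,0,3],-0.18],
    [[-7,0,6],-0.36],
    [[-11,0,9],-0.54],
    [[-15,0,12],-0.72],
    [[-18,0,15],-0.9],
    [[-20.2,0.1,16.7],-1.08],
    [[-20.2,0.1,16.7],-1.26],
    [[-20.2,0.1,16.7],-1.44],
    [[-20.2,0.1,16.7],-1.62],
    [[-20.2,0.1,16.7],-1.8],
    [[-20.2,0.1,16.7],-1.98],
    [[-20.2,0.1,16.7],-2.16]
  ]
}}

```text
t: 43.28
tcp_pos: [0.5986, 0.3021, 0.1658]
tool_rot: [0.66, -0.66, -0.252, 0.254]
force: [-0.1, -0.6, -0.2]
gripper_width: 0.65
```

>>> {"name": "servo_tool", "arguments": {
  "targets": [
    [[0,0,0],-0.165],
    [[0,0,0],-0.165],
    [[0,0,0],-0.165],
    [[0,0,0],-0.165],
    [[0,0,0],-0.165]
  ]
}}

```text
t: 43.9
tcp_pos: [0.5992, 0.3023, 0.1674]
tool_rot: [0.638, -0.638, -0.304, 0.304]
force: [-0.3, 0.7, 0.1]
gripper_width: 0.651
```

Run:
```python
from h import *
w=cloud(grab('wrist')); print(rect(near(w,(.598,.303),.045,.083,.095)))
go(598,302.5,70,141)
```

```text
(array([598.1, 301.4]), array([13.2, 51.7]), 51.3, 886)
tcp [599.2 302.3 167.5] yaw 141.0 F [0.1 0.5 0.3] g 0.649 t 43.95
-> (598,302,70,141) shift [-0.06  9.75  0.1 ] turn,q6 [(-0.0, -1.99), (3.141, 1.15)]
```

>>> {"name": "servo_tool", "arguments": {
  "targets": [
    [[0,5,0.1],0],
    [[0,9,0.1],0],
    [[0,9.6,0.1],0],
    [[0,9.6,0.1],0],
    [[0,9.6,0.1],0],
    [[0,9.6,0.1],0]
  ]
}}

```text
t: 44.7
tcp_pos: [0.5998, 0.3034, 0.0736]
tool_rot: [-0.638, 0.638, 0.306, -0.303]
force: [-0.5, 0.1, 0.4]
gripper_width: 0.651
```

>>> {"name": "servo_tool", "arguments": {
  "targets": [
    [[0,0,0],0],
    [[0,0,0],0],
    [[0,0,0],0],
    [[0,0,0],0],
    [[0,0,0],0],
    [[0,0,0],0],
    [[0,0,0],0]
  ],
  "gripper": 0,
  "force": 30
}}

```text
t: 45.58
tcp_pos: [0.5982, 0.3029, 0.0712]
tool_rot: [0.638, -0.638, -0.304, 0.305]
force: [0.0, 0.4, -0.5]
gripper_width: 0.148
```

>>> {"name": "servo_tool", "arguments": {
  "targets": [
    [[0,-3,0],0],
    [[0,-8,0],0],
    [[0,-11,0],0],
    [[0,-11,0],0],
    [[0,-11,0],0],
    [[0,-11,0],0]
  ]
}}

```text
t: 46.32
tcp_pos: [0.5968, 0.3024, 0.1785]
tool_rot: [0.638, -0.638, -0.303, 0.306]
force: [0.6, 0.2, 0.5]
gripper_width: 0.146
```

Run:
```python
from h import *
go(460.3,79.2,181,92.8)
```

```text
tcp [596.8 302.4 178.5] yaw 141.0 F [0.6 0.2 0.5] g 0.146 t 46.33
-> (460,79,181,92.8) shift [-25.94  -0.15  -3.43] turn,q6 [(0.841, -1.45)]
```

>>> {"name": "servo_tool", "arguments": {
  "targets": [
    [[-4,-0.1,-0.5],0.12],
    [[-9,-0.1,-1.3],0.28],
    [[-14,-0.1,-2],0.44],
    [[-19,-0.1,-2.7],0.6],
    [[-23,-0.1,-3.2],0.74],
    [[-25.9,-0.1,-3.4],0.841],
    [[-25.9,-0.1,-3.4],0.841],
    [[-25.9,-0.1,-3.4],0.841],
    [[-25.9,-0.1,-3.4],0.841],
    [[-25.9,-0.1,-3.4],0.841]
  ]
}}

```text
t: 47.58
tcp_pos: [0.4622, 0.0809, 0.1823]
tool_rot: [0.707, -0.707, -0.018, 0.018]
force: [0.6, -0.8, -0.9]
gripper_width: 0.144
```

Run:
```python
from h import *
go(460.3,79.2,109,92.8)
f=grab('scene');w=cloud(f)
print(circ(near(w,(.46,.08),.05,.12,.132)),circ(near(w,(.46,.08),.05,.17,.19)),rect(near(w,(.46,.08),.05,.19,.21)))
```

```text
tcp [462.2  80.9 182.3] yaw 92.9 F [ 0.6 -0.8 -0.9] g 0.144 t 47.58
-> (460,79,109,92.8) shift [-0.19  7.33 -0.16] turn,q6 [(0.002, -1.45)]
(array([463.5,  82.6]), 33.8, array([486.7,  92. ]), 122) (array([462. ,  82.8]), 30.1, array([475.3,  90.1]), 211) (array([464.6,  81. ]), array([38. , 40.8]), 50.4, 153)
```

>>> {"name": "servo_tool", "arguments": {
  "targets": [
    [[-0.2,0,-0.2],0],
    [[-0.2,2,-0.2],0],
    [[-0.2,4,-0.2],0],
    [[-0.2,5.5,-0.2],0],
    [[-0.2,6.5,-0.2],0],
    [[-0.2,7.3,-0.2],0],
    [[-0.2,7.3,-0.2],0],
    [[-0.2,7.3,-0.2],0]
  ]
}}

```text
t: 48.62
tcp_pos: [0.4604, 0.0781, 0.1099]
tool_rot: [-0.707, 0.707, 0.018, -0.017]
force: [-0.1, -0.5, -0.8]
gripper_width: 0.15
```

>>> {"name": "servo_tool", "arguments": {
  "targets": [
    [[0,0.5,0],0],
    [[0,0.8,0],0],
    [[0,1.1,0],0],
    [[0,1.1,0],0]
  ]
}}

```text
t: 49.12
tcp_pos: [0.4597, 0.0782, 0.0981]
tool_rot: [0.707, -0.707, -0.017, 0.018]
force: [-0.4, 0.4, -0.4]
gripper_width: 0.143
```

>>> {"name": "servo_tool", "arguments": {
  "targets": [
    [[0,0.3,0],0],
    [[0,0.6,0],0],
    [[0,0.8,0],0],
    [[0,0.8,0],0]
  ]
}}

```text
t: 49.62
tcp_pos: [0.4598, 0.0782, 0.0902]
tool_rot: [0.707, -0.707, -0.017, 0.018]
force: [0.1, -0.3, -0.0]
gripper_width: 0.145
```

>>> {"name": "servo_tool", "arguments": {
  "targets": [
    [[0,0.2,0],0],
    [[0,0.2,0],0],
    [[0,0.2,0],0.15],
    [[0,0.2,0],0.3],
    [[0,0.2,0],0.45],
    [[0,0.2,0],0.6],
    [[0,0.2,0],0.75],
    [[0,0.2,0],0.9],
    [[0,0.2,0],1.05],
    [[0,0.2,0],1.2],
    [[0,0.2,0],1.3],
    [[0,0.2,0],1.38]
  ]
}}

```text
t: 51.12
tcp_pos: [0.46, 0.0782, 0.0885]
tool_rot: [0.556, -0.556, 0.437, -0.437]
force: [-0.1, 0.4, -0.1]
gripper_width: 0.147
```

>>> {"name": "servo_tool", "arguments": {
  "targets": [
    [[0,0,0],0.05],
    [[0,0,0],0.1],
    [[0,0,0],0.15],
    [[0,0,0],0.18],
    [[0,0,0],0.2],
    [[0,0,0],0.2]
  ]
}}

```text
t: 51.88
tcp_pos: [0.4605, 0.0778, 0.0886]
tool_rot: [0.51, -0.51, 0.489, -0.49]
force: [1.4, -2.6, -0.5]
gripper_width: 0.149
```

```bash
python3 -c "
from h import *
print(r.state()['torque']); go(460,79,88,7.8)"
```

```text
[-0.4478789  -0.50277794  0.19078651]
tcp [460.5  77.8  88.6] yaw 2.3 F [ 1.4 -2.6 -0.5] g 0.149 t 51.88
-> (460,79,88,7.8) shift [-0.12  0.06 -0.05] turn,q6 [(-0.096, 0.03)]
```

>>> {"name": "servo_tool", "arguments": {
  "targets": [
    [[0,0,0],0.03],
    [[0,0,0],0.06],
    [[0,0,0],0.06]
  ]
}}

```text
t: 52.25
tcp_pos: [0.4604, 0.0779, 0.0886]
tool_rot: [-0.495, 0.495, -0.504, 0.505]
force: [2.5, -2.5, -0.9]
gripper_width: 0.148
```

```bash
python3 -c "
from h import *
print(r.state()['torque']); go(460,79,88,7.8)"
```

```text
[-0.69711655 -0.64669958  0.59705214]
tcp [460.4  77.9  88.6] yaw -1.1 F [ 2.5 -2.5 -0.9] g 0.148 t 52.25
-> (460,79,88,7.8) shift [-0.11  0.06 -0.04] turn,q6 [(-0.156, 0.03)]
```

>>> {"name": "servo_tool", "arguments": {
  "targets": [
    [[0,0,0],-0.05],
    [[0,0,0],-0.05],
    [[0,-0.3,0],-0.05],
    [[0,-0.6,0],-0.05],
    [[0,-1.2,0],-0.05],
    [[0,-2,0],-0.05],
    [[0,-4,0],-0.05],
    [[0,-7,0],-0.05],
    [[0,-11,0],-0.05],
    [[0,-15,0],-0.05],
    [[0,-18.2,0],-0.05],
    [[0,-18.2,0],-0.05]
  ]
}}

```text
t: 53.75
tcp_pos: [0.4609, 0.079, 0.2736]
tool_rot: [0.509, -0.506, 0.492, -0.493]
force: [-0.0, 0.4, -3.4]
gripper_width: 0.145
```

Run:
```python
from h import *
go(549.8,-280.9,270,-24)
f=grab('scene');w=cloud(f);save(f,'s5.png',(190,60,360,200),4)
print(rect(near(w,(.46,.079),.065,.178,.202)))
```

```text
tcp [460.9  79.  273.6] yaw 1.7 F [-0.   0.4 -3.4] g 0.145 t 53.75
-> (550,-281,270,-24) shift [36.24  0.35  7.8 ] turn,q6 [(0.449, -0.05)]
(array([460.5,  81.6]), array([69.8, 74.2]), 179.9, 209)
```

View pics/s5.png

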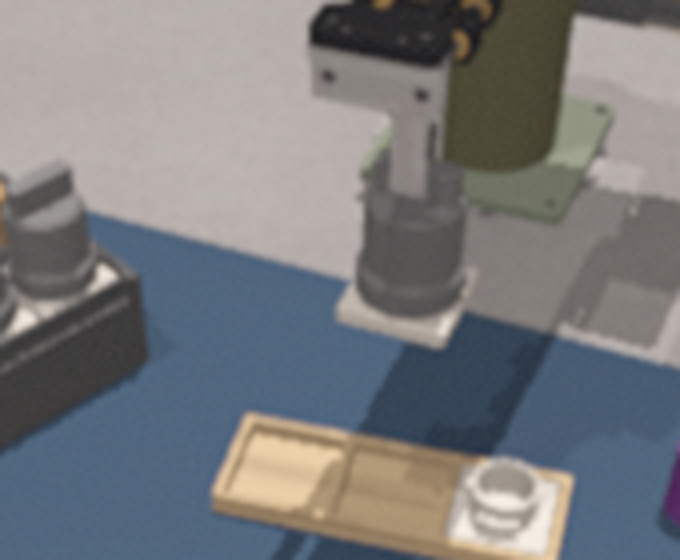

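The crop shows the second canister hanging at (410,270), foot square, with the L2 and L3 pockets empty. Carrying it to slot 2.

>>> {"name": "servo_tool", "arguments": {
  "targets": [
    [[4,0.3,1],0.05],
    [[9,0.3,2],0.1],
    [[14,0.3,3],0.18],
    [[19,0.3,4],0.25],
    [[24,0.3,5],0.32],
    [[29,0.3,6],0.38],
    [[33,0.3,7],0.42],
    [[36.4,0.3,7.8],0.435],
    [[36.4,0.3,7.8],0.435],
    [[36.4,0.3,7.8],0.435],
    [[36.4,0.3,7.8],0.435],
    [[36.4,0.3,7.8],0.435]
  ]
}}

```text
t: 55.3
tcp_pos: [0.5488, -0.2822, 0.2675]
tool_rot: [0.39, -0.39, 0.59, -0.59]
force: [0.5, 0.3, -2.6]
gripper_width: 0.146
```

Run:
```python
from h import *
go(549.7,-283.1,156,-23.3)
f=grab('scene');w=cloud(f)
print(rect(near(w,(.5497,-.281),.065,.178,.202)))
```

```text
tcp [ 548.8 -282.2  267.5] yaw -23.1 F [ 0.5  0.3 -2.6] g 0.146 t 55.3
-> (550,-283,156,-23.3) shift [ 0.05 11.15  0.12] turn,q6 [(0.003, -0.07)]
(array([ 550.6, -278.8]), array([71. , 72.1]), 64.1, 254)
```

>>> {"name": "servo_tool", "arguments": {
  "targets": [
    [[0.15,3,0.1],-0.01],
    [[0.15,6,0.1],-0.01],
    [[0.15,8,0.1],-0.01],
    [[0.15,9.5,0.1],-0.01],
    [[0.15,10.5,0.1],-0.01],
    [[0.15,10.8,0.1],-0.01],
    [[0.15,10.8,0.1],-0.01],
    [[0.15,11.1,0.1],-0.01],
    [[0.15,11.3,0.1],-0.01],
    [[0.15,11.5,0.1],-0.01],
    [[0.15,11.5,0.1],-0.01]
  ]
}}

```text
t: 56.72
tcp_pos: [0.5497, -0.2854, 0.1532]
tool_rot: [-0.392, 0.392, -0.588, 0.589]
force: [0.6, -0.4, 1.0]
gripper_width: 0.144
```

>>> {"name": "servo_tool", "arguments": {
  "targets": [
    [[0,0.1,0],0],
    [[0,0.2,0],0],
    [[0,0.2,0],0]
  ]
}}

```text
t: 57.1
tcp_pos: [0.5498, -0.2853, 0.1531]
tool_rot: [-0.392, 0.392, -0.588, 0.589]
force: [-3.1, 2.3, 9.1]
gripper_width: 0.146
```

>>> {"name": "servo_tool", "arguments": {
  "targets": [
    [[0,0.1,0],0],
    [[0,0.1,0],0]
  ]
}}

```text
t: 57.35
tcp_pos: [0.5498, -0.2854, 0.1531]
tool_rot: [-0.393, 0.392, -0.588, 0.589]
force: [-3.9, 3.4, 11.2]
gripper_width: 0.146
```

>>> {"name": "servo_tool", "arguments": {
  "targets": [
    [[0,-0.25,0],0],
    [[0,-0.25,0],0]
  ]
}}

```text
t: 57.6
tcp_pos: [0.5497, -0.2854, 0.1531]
tool_rot: [-0.392, 0.392, -0.588, 0.589]
force: [-1.4, 0.5, 5.4]
gripper_width: 0.146
```

>>> {"name": "servo_tool", "arguments": {
  "targets": [
    [[0,0,0],0],
    [[0,0,0],0],
    [[0,0,0],0],
    [[0,-4,0],0],
    [[0,-10,0],0],
    [[0,-10,0],0],
    [[0,-10,0],0],
    [[0,-10,0],0]
  ],
  "gripper": 0.35
}}

```text
t: 58.6
tcp_pos: [0.5481, -0.2844, 0.2496]
tool_rot: [0.392, -0.393, 0.59, -0.587]
force: [0.4, -0.3, -0.9]
gripper_width: 0.349
```

Run:
```python
from h import *
f=grab('scene');w=cloud(f);save(f,'s6.png',(100,90,250,205),4.5)
c,s=np.cos(np.radians(-24)),np.sin(np.radians(-24));M=np.array([[c,s],[-s,c]])
for p in ((.413,-.218),(.481,-.25),(.550,-.281)):
    b=rect(near(w,p,.034,.16,.178));print('bar',b,M@b[0])
for n in ('top','scene'):
    w=cloud(grab(n)); print(circ(near(w,(.4685,.3095),.06,.054,.066)),rect(near(w,(.5005,.436),.06,.083,.095)))
go(468.4,310,150,7.8)
```

```text
bar (array([ 413.2, -218.9]), array([16.3, 52.7]), 153.6, 99) [466.51163427 -31.91151976]
bar (array([ 480.7, -250. ]), array([17.8, 52.2]), 159.8, 108) [540.82546226 -32.86806008]
bar (array([ 551.2, -280.8]), array([14.5, 51.8]), 66.4, 94) [617.75790563 -32.33032684]
(array([468.8, 310.3]), 19.6, array([469.1, 309.4]), 195) (array([500.5, 436. ]), array([16.3, 51. ]), 138.5, 143)
(array([468.1, 310.1]), 19.7, array([468.8, 309.5]), 150) (array([501.2, 434.7]), array([15.2, 52.1]), 138.3, 121)
tcp [ 548.4 -284.6  250.1] yaw -22.6 F [ 0.2 -0.5  0. ] g 0.35 t 58.75
-> (468,310,150,7.8) shift [-51.79  10.14 -30.24] turn,q6 [(-0.531, 0.45)]
```

View pics/s6.png

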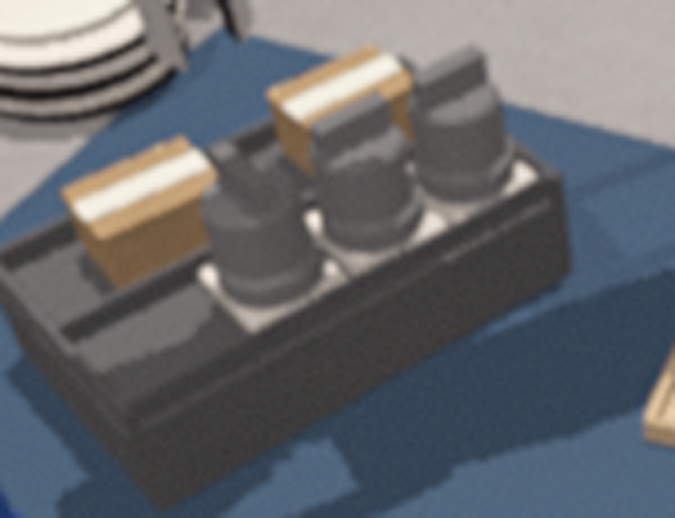

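Three canisters stand upright in the row: old at (460,130), then (365,180) and (265,230). Both cartons are untouched and the rear space is free. Next, tin C.

>>> {"name": "servo_tool", "arguments": {
  "targets": [
    [[-5,0,-3],-0.05],
    [[-10,0,-6],-0.1],
    [[-15,0,-9],-0.15],
    [[-20,0,-12],-0.2],
    [[-25,0,-15],-0.25],
    [[-30,0,-18],-0.3],
    [[-35,0,-21],-0.35],
    [[-40,0,-24],-0.4],
    [[-45,0,-27],-0.47],
    [[-50,0,-29.5],-0.53],
    [[-51.8,5,-30.2],-0.531],
    [[-51.8,10,-30.2],-0.531]
  ],
  "gripper": 0.7
}}

```text
t: 60.25
tcp_pos: [0.4696, 0.3113, 0.1508]
tool_rot: [0.534, -0.533, 0.464, -0.464]
force: [1.2, -0.7, -0.1]
gripper_width: 0.698
```

>>> {"name": "servo_tool", "arguments": {
  "targets": [
    [[0,0,0],0],
    [[0,0,0],0],
    [[0,0,0],0],
    [[0,0,0],0]
  ]
}}

```text
t: 60.75
tcp_pos: [0.4712, 0.3096, 0.1542]
tool_rot: [0.534, -0.531, 0.464, -0.466]
force: [0.9, -0.9, -0.8]
gripper_width: 0.699
```

```bash
python3 -c "
from h import *
w=cloud(grab('wrist')); print(circ(near(w,(.4685,.31),.06,.054,.066)))
go(468.5,309.7,30,7.8)"
```

```text
(array([468.9, 309. ]), 19.2, array([468.7, 309.6]), 1301)
tcp [470.9 309.4 153.8] yaw 7.8 F [-1.  -0.  -0.1] g 0.698 t 60.8
-> (468,310,30,7.8) shift [-0.05 12.38 -0.28] turn,q6 [(-0.001, 0.45)]
```

>>> {"name": "servo_tool", "arguments": {
  "targets": [
    [[0,5,-0.2],0],
    [[0,10,-0.2],0],
    [[0,12.1,-0.2],0],
    [[0,12.1,-0.2],0],
    [[0,12.1,-0.2],0],
    [[0,12.1,-0.2],0]
  ]
}}

```text
t: 61.55
tcp_pos: [0.4694, 0.3097, 0.033]
tool_rot: [0.534, -0.532, 0.464, -0.465]
force: [0.3, -0.1, -0.8]
gripper_width: 0.701
```

>>> {"name": "servo_tool", "arguments": {
  "targets": [
    [[0,0,0],0],
    [[0,0,0],0],
    [[0,0,0],0],
    [[0,0,0],0],
    [[0,0,0],0],
    [[0,0,0],0],
    [[0,-3,0],0],
    [[0,-7,0],0],
    [[0,-7,0],0],
    [[0,-7,0],0],
    [[0,-7,0],0]
  ],
  "gripper": 0,
  "force": 20
}}

```text
t: 62.92
tcp_pos: [0.4662, 0.3082, 0.0988]
tool_rot: [-0.532, 0.534, -0.465, 0.464]
force: [0.0, 0.6, -0.5]
gripper_width: 0.4
```

Run:
```python
from h import *
w=cloud(grab('scene'));print(circ(near(w,(.449,.158),.04,.036,.046)),rect(near(w,(.46,.08),.14,.013,.02)))
go(449,158,85,7.8)
```

```text
(array([447.5, 158.3]), 25.4, array([450.4, 158.9]), 77) (array([459.6,  78.9]), array([ 89.6, 246.2]), 97.8, 819)
tcp [466.4 308.3  99. ] yaw 7.8 F [ 0.5 -0.5 -1. ] g 0.399 t 62.98
-> (449,158,85,7.8) shift [14.65  1.43 -3.75] turn,q6 [(-0.0, 0.2)]
```

>>> {"name": "servo_tool", "arguments": {
  "targets": [
    [[4,0,-1],0],
    [[8,0,-2],0],
    [[12,0,-3],0],
    [[14.7,0,-3.7],0],
    [[14.7,0,-3.7],0],
    [[14.7,0,-3.7],0],
    [[14.7,0.8,-3.7],0],
    [[14.7,1.4,-3.7],0],
    [[14.7,1.4,-3.7],0],
    [[14.7,1.4,-3.7],0]
  ]
}}

```text
t: 64.22
tcp_pos: [0.451, 0.1585, 0.0868]
tool_rot: [-0.533, 0.533, -0.465, 0.465]
force: [-0.2, -0.1, -0.2]
gripper_width: 0.403
```

>>> {"name": "servo_tool", "arguments": {
  "targets": [
    [[0,0.7,0],0],
    [[0,1.2,0],0],
    [[0,1.5,0],0],
    [[0,1.7,0],0],
    [[0,1.9,0],0],
    [[0,1.9,0],0]
  ]
}}

```text
t: 64.97
tcp_pos: [0.4507, 0.1582, 0.0677]
tool_rot: [-0.533, 0.533, -0.465, 0.465]
force: [-1.1, 0.3, -1.1]
gripper_width: 0.4
```

>>> {"name": "servo_tool", "arguments": {
  "targets": [
    [[0,0.6,0],0],
    [[0,1.2,0],0],
    [[0,1.6,0],0],
    [[0,1.85,0],0],
    [[0,1.95,0],0],
    [[0,1.95,0],0]
  ]
}}

```text
t: 65.72
tcp_pos: [0.4512, 0.1583, 0.0485]
tool_rot: [0.533, -0.533, 0.465, -0.465]
force: [0.2, -0.2, -1.6]
gripper_width: 0.401
```

>>> {"name": "servo_tool", "arguments": {
  "targets": [
    [[0,0,0],0],
    [[0,0,0],0],
    [[0,0,0],0],
    [[0,0,0],0],
    [[0,-3,0],0],
    [[0,-8,0],0],
    [[0,-12,0],0],
    [[0,-12,0],0],
    [[0,-12,0],0],
    [[0,-12,0],0]
  ],
  "gripper": 0.65
}}

```text
t: 66.97
tcp_pos: [0.4496, 0.158, 0.1665]
tool_rot: [-0.532, 0.534, -0.466, 0.464]
force: [-0.7, 0.1, 0.7]
gripper_width: 0.654
```

Run:
```python
from h import *
for n in ('scene','top'):
    w=cloud(grab(n))
    for c,z0,z1,k in (((.449,.158),.072,.083,circ),((.5005,.436),.083,.095,rect)):
        p=near(w,c,.05,z0,z1); print(n,k(p) if len(p)>20 else len(p))
go(500.8,435.8,165,48.8)
```

```text
scene (array([450.8, 158.8]), 19.9, array([451.4, 159.3]), 127)
scene (array([500.3, 435.9]), array([14.7, 52. ]), 137.0, 123)
top 7
top (array([501.1, 436.2]), array([15.5, 51.4]), 139.6, 145)
tcp [449.9 158.1 166.8] yaw 7.8 F [-0.3 -0.2  0. ] g 0.648 t 67.08
-> (501,436,165,48.8) shift [-26.82   0.15   8.81] turn,q6 [(-0.716, -0.14)]
```

>>> {"name": "servo_tool", "arguments": {
  "targets": [
    [[-4,0.1,1.3],-0.1],
    [[-9,0.1,3],-0.25],
    [[-14,0.1,4.6],-0.4],
    [[-19,0.1,6.2],-0.55],
    [[-24,0.1,7.8],-0.68],
    [[-26.8,0.1,8.8],-0.712],
    [[-26.8,0.1,8.8],-0.712],
    [[-26.8,0.1,8.8],-0.712],
    [[-26.8,0.1,8.8],-0.712],
    [[-26.8,0.1,8.8],-0.712]
  ]
}}

```text
t: 68.32
tcp_pos: [0.502, 0.4347, 0.1677]
tool_rot: [-0.661, 0.661, -0.25, 0.25]
force: [-0.3, -0.3, -1.1]
gripper_width: 0.648
```

Run:
```python
from h import *
w=cloud(grab('wrist')); print(rect(near(w,(.5008,.436),.045,.083,.095)))
go(500.8,435.8,70,48.5)
```

```text
(array([500.5, 435.7]), array([13.5, 51.6]), 138.8, 903)
tcp [502.1 434.9 167.7] yaw 48.5 F [-0.3  0.   0.6] g 0.65 t 68.38
-> (501,436,70,48.5) shift [-0.16  9.77 -0.02] turn,q6 [(0.0, -0.13)]
```

>>> {"name": "servo_tool", "arguments": {
  "targets": [
    [[-0.1,5,0],0],
    [[-0.1,9,0],0],
    [[-0.1,9.6,0],0],
    [[-0.1,9.6,0],0],
    [[-0.1,9.6,0],0],
    [[-0.1,9.6,0],0]
  ]
}}

```text
t: 69.12
tcp_pos: [0.5024, 0.4372, 0.0737]
tool_rot: [0.662, -0.66, 0.249, -0.251]
force: [0.3, 0.1, -0.4]
gripper_width: 0.651
```

>>> {"name": "servo_tool", "arguments": {
  "targets": [
    [[0,0,0],0],
    [[0,0,0],0],
    [[0,0,0],0],
    [[0,0,0],0],
    [[0,0,0],0],
    [[0,0,0],0],
    [[0,0,0],0]
  ],
  "gripper": 0,
  "force": 30
}}

```text
t: 70.0
tcp_pos: [0.501, 0.4363, 0.0712]
tool_rot: [-0.661, 0.662, -0.25, 0.25]
force: [-0.6, 0.4, -0.2]
gripper_width: 0.147
```

>>> {"name": "servo_tool", "arguments": {
  "targets": [
    [[0,-3,0],0],
    [[0,-8,0],0],
    [[0,-11,0],0],
    [[0,-11,0],0],
    [[0,-11,0],0],
    [[0,-11,0],0]
  ]
}}

```text
t: 70.75
tcp_pos: [0.4998, 0.4355, 0.1785]
tool_rot: [-0.66, 0.663, -0.251, 0.249]
force: [-0.1, -0.1, -1.9]
gripper_width: 0.148
```

```bash
python3 -c "
from h import *
go(449.5,158.2,181,2.8)"
```

```text
tcp [499.8 435.5 178.5] yaw 48.6 F [-0.1 -0.1 -1.9] g 0.148 t 70.75
-> (450,158,181,2.8) shift [ 14.57  -0.15 -24.12] turn,q6 [(0.799, 0.29)]
```

>>> {"name": "servo_tool", "arguments": {
  "targets": [
    [[2.4,-0.1,-4],0.12],
    [[5.4,-0.1,-9],0.28],
    [[8.4,-0.1,-14],0.44],
    [[11.5,-0.1,-19],0.6],
    [[14.5,-0.1,-24],0.76],
    [[14.5,-0.1,-24],0.8],
    [[14.5,-0.1,-24],0.8],
    [[14.5,-0.1,-24],0.8],
    [[14.5,-0.1,-24],0.8],
    [[14.5,-0.1,-24],0.8]
  ]
}}

```text
t: 72.0
tcp_pos: [0.4511, 0.161, 0.1823]
tool_rot: [-0.512, 0.512, -0.488, 0.487]
force: [0.1, -0.4, -0.8]
gripper_width: 0.144
```

Run:
```python
from h import *
go(449.5,158.2,109,2.8)
f=grab('scene');w=cloud(f)
print(circ(near(w,(.4495,.158),.05,.12,.132)),circ(near(w,(.4495,.158),.05,.17,.19)))
```

```text
tcp [451.1 161.  182.3] yaw 2.8 F [ 0.1 -0.4 -0.8] g 0.144 t 72.0
-> (450,158,109,2.8) shift [ 0.27  7.33 -0.17] turn,q6 [(0.0, 0.29)]
(array([453.3, 162.2]), 34.1, array([477.3, 169.2]), 129) (array([452.7, 162.6]), 30.3, array([464.2, 165.6]), 231)
```

>>> {"name": "servo_tool", "arguments": {
  "targets": [
    [[0.3,0,-0.2],0],
    [[0.3,2,-0.2],0],
    [[0.3,4,-0.2],0],
    [[0.3,5.5,-0.2],0],
    [[0.3,6.5,-0.2],0],
    [[0.3,7.3,-0.2],0],
    [[0.3,7.3,-0.2],0],
    [[0.3,7.3,-0.2],0]
  ]
}}

```text
t: 73.05
tcp_pos: [0.4498, 0.1575, 0.1099]
tool_rot: [0.512, -0.512, 0.488, -0.488]
force: [0.4, 0.7, -0.7]
gripper_width: 0.148
```

>>> {"name": "servo_tool", "arguments": {
  "targets": [
    [[0,0.5,0],0],
    [[0,0.8,0],0],
    [[0,1.1,0],0],
    [[0,1.1,0],0]
  ]
}}

```text
t: 73.55
tcp_pos: [0.4491, 0.1574, 0.0981]
tool_rot: [-0.512, 0.512, -0.488, 0.488]
force: [0.5, 0.3, -0.8]
gripper_width: 0.148
```

>>> {"name": "servo_tool", "arguments": {
  "targets": [
    [[0,0.3,0],0],
    [[0,0.6,0],0],
    [[0,0.8,0],0],
    [[0,0.8,0],0]
  ]
}}

```text
t: 74.05
tcp_pos: [0.4491, 0.1574, 0.0902]
tool_rot: [-0.512, 0.512, -0.488, 0.488]
force: [0.9, 0.1, 0.4]
gripper_width: 0.147
```

>>> {"name": "servo_tool", "arguments": {
  "targets": [
    [[0,0.2,0],0],
    [[0,0.2,0],0],
    [[0,0.2,0],0.15],
    [[0,0.2,0],0.3],
    [[0,0.2,0],0.45],
    [[0,0.2,0],0.6],
    [[0,0.2,0],0.75],
    [[0,0.2,0],0.9],
    [[0,0.2,0],1.05],
    [[0,0.2,0],1.2],
    [[0,0.2,0],1.3],
    [[0,0.2,0],1.38]
  ]
}}

```text
t: 75.55
tcp_pos: [0.4493, 0.1574, 0.0885]
tool_rot: [0.083, -0.083, 0.702, -0.702]
force: [0.6, 0.1, -1.2]
gripper_width: 0.147
```

>>> {"name": "servo_tool", "arguments": {
  "targets": [
    [[0,0,0],0.05],
    [[0,0,0],0.1],
    [[0,0,0],0.15],
    [[0,0,0],0.18],
    [[0,0,0],0.2],
    [[0,0,0],0.2]
  ]
}}

```text
t: 76.3
tcp_pos: [0.4489, 0.1573, 0.0884]
tool_rot: [-0.014, 0.014, -0.707, 0.707]
force: [-0.5, -0.9, 1.2]
gripper_width: 0.148
```

>>> {"name": "servo_tool", "arguments": {
  "targets": [
    [[0,0,0],0.03],
    [[0,0,0],0.06],
    [[0,0,0],0.06]
  ]
}}

```text
t: 76.68
tcp_pos: [0.4489, 0.1574, 0.0884]
tool_rot: [0.008, -0.007, -0.707, 0.707]
force: [-2.8, 0.1, 2.4]
gripper_width: 0.151
```

```bash
python3 -c "
from h import *
print(r.state()['torque']); go(449,158,88,-82.2)"
```

```text
[-0.05742791  0.65345906  0.62242515]
tcp [448.9 157.4  88.4] yaw -91.2 F [-2.8  0.1  2.4] g 0.151 t 76.67
-> (449,158,88,-82.2) shift [-0.    0.04 -0.06] turn,q6 [(-0.157, 1.77)]
```

Stopped at 0.62 N·m, same as the others. Lift out.

>>> {"name": "servo_tool", "arguments": {
  "targets": [
    [[0,0,0],-0.05],
    [[0,0,0],-0.05],
    [[0,-0.3,0],-0.05],
    [[0,-0.6,0],-0.05],
    [[0,-1.2,0],-0.05],
    [[0,-2,0],-0.05],
    [[0,-4,0],-0.05],
    [[0,-7,0],-0.05],
    [[0,-11,0],-0.05],
    [[0,-15,0],-0.05],
    [[0,-18.2,0],-0.05],
    [[0,-18.2,0],-0.05]
  ]
}}

```text
t: 78.18
tcp_pos: [0.4522, 0.158, 0.2752]
tool_rot: [0.014, -0.006, 0.708, -0.706]
force: [-0.5, 0.2, -3.1]
gripper_width: 0.148
```

Run:
```python
from h import *
go(618.3,-313,270,-113.6)
f=grab('scene');w=cloud(f)
print(rect(near(w,(.449,.158),.065,.178,.202)))
w=cloud(grab('wrist'));print('bar tops',rect(near(w,(.449,.158),.05,.283,.3)))
```

```text
tcp [452.2 158.  275.2] yaw -88.4 F [-0.5  0.2 -3.1] g 0.148 t 78.17
-> (618,-313,270,-113.6) shift [-15.27   0.59  47.55] turn,q6 [(0.44, 1.51), (-2.701, -1.63)]
(array([454.7, 160.1]), array([69.9, 70. ]), 90.7, 169)
bar tops (array([451.5, 160.9]), array([35.7, 52.1]), 161.0, 2610)
```

>>> {"name": "servo_tool", "arguments": {
  "targets": [
    [[-1,0.3,3],0.03],
    [[-2.5,0.3,8],0.08],
    [[-4,0.3,13],0.13],
    [[-5.6,0.3,18],0.18],
    [[-7.2,0.3,23],0.23],
    [[-8.8,0.3,28],0.28],
    [[-10.5,0.3,33],0.33],
    [[-12,0.3,38],0.38],
    [[-13.7,0.3,43],0.42],
    [[-15,0.4,46.5],0.44],
    [[-15.3,0.6,47.7],0.44],
    [[-15.3,0.6,47.7],0.44]
  ]
}}

```text
t: 79.78
tcp_pos: [0.6149, -0.3144, 0.2618]
tool_rot: [-0.146, 0.143, 0.693, -0.691]
force: [0.4, 0.7, -3.9]
gripper_width: 0.147
```

>>> {"name": "servo_tool", "arguments": {
  "targets": [
    [[0,0,0],0],
    [[0,0,0],0],
    [[0,0,0],0],
    [[0,0,0],0]
  ]
}}

```text
t: 80.28
tcp_pos: [0.616, -0.3145, 0.2649]
tool_rot: [0.144, -0.144, -0.692, 0.692]
force: [-0.4, -0.2, -2.8]
gripper_width: 0.147
```

Run:
```python
from h import *
go(618.5,-314.5,156,-114)
f=grab('scene');w=cloud(f)
b=rect(near(w,(.6185,-.312),.065,.178,.202))
c,s=np.cos(np.radians(-24)),np.sin(np.radians(-24));print(b,np.array([[c,s],[-s,c]])@b[0])
```

```text
tcp [ 616.  -314.5  264.9] yaw -113.5 F [-0.4 -0.2 -2.8] g 0.147 t 80.28
-> (618,-314,156,-114) shift [-0.22 10.89 -0.1 ] turn,q6 [(0.008, 1.52), (-3.133, -1.62)]
(array([ 618.1, -310.9]), array([69.5, 69.8]), 155.1, 282) [691.1168697 -32.6173637]
```

>>> {"name": "servo_tool", "arguments": {
  "targets": [
    [[-0.15,3,0],0],
    [[-0.15,6,0],0],
    [[-0.15,8,0],0],
    [[-0.15,9.5,0],0],
    [[-0.15,10.3,0],0],
    [[-0.15,10.6,0],0],
    [[-0.15,10.8,0],0],
    [[-0.15,11,0],0],
    [[-0.15,11,0],0]
  ]
}}

```text
t: 81.45
tcp_pos: [0.6178, -0.3159, 0.1554]
tool_rot: [0.144, -0.145, -0.692, 0.692]
force: [-0.2, -0.2, -1.5]
gripper_width: 0.145
```

>>> {"name": "servo_tool", "arguments": {
  "targets": [
    [[0,0.1,0],0],
    [[0,0.2,0],0],
    [[0,0.2,0],0]
  ]
}}

```text
t: 81.82
tcp_pos: [0.6177, -0.3158, 0.1531]
tool_rot: [0.144, -0.145, -0.692, 0.692]
force: [-0.1, 0.2, 1.4]
gripper_width: 0.144
```

Seated. Release, rise, and move clear for a final look.

>>> {"name": "servo_tool", "arguments": {
  "targets": [
    [[0,0,0],0],
    [[0,0,0],0],
    [[0,0,0],0],
    [[0,0,0],0],
    [[0,-4,0],0],
    [[0,-10,0],0],
    [[0,-10,-4],0],
    [[0,-10,-10],0],
    [[0,-10,-16],0],
    [[0,-10,-22],0],
    [[0,-10,-25],0],
    [[0,-10,-25],0]
  ],
  "gripper": 0.4
}}

```text
t: 83.32
tcp_pos: [0.7178, -0.0837, 0.2522]
tool_rot: [-0.143, 0.143, 0.693, -0.692]
force: [-0.0, 0.3, 0.8]
gripper_width: 0.399
```

>>> {"name": "servo_tool", "arguments": {
  "targets": [
    [[2,0,-5],0],
    [[4,0,-10],0],
    [[4,0,-15],0],
    [[4,0,-15],0],
    [[4,0,-15],0],
    [[4,0,-15],0]
  ]
}}

```text
t: 84.08
tcp_pos: [0.7404, 0.0646, 0.2525]
tool_rot: [0.145, -0.145, -0.692, 0.692]
force: [-0.6, -0.1, 0.4]
gripper_width: 0.4
```

Run:
```python
from h import *
c,s=np.cos(np.radians(-24)),np.sin(np.radians(-24));M=np.array([[c,s],[-s,c]])
F=[grab('top'),grab('scene')]
for f in F:
    w=cloud(f)
    for p in ((.413,-.218),(.481,-.25),(.550,-.281),(.619,-.312)):
        q=near(w,p,.034,.16,.185)
        if len(q)>20: b=rect(q);print('bar',b,M@b[0],'top z',np.median(q[:,2]).round(4))
a=F[0]['img'][140:310,310:455];b=F[1]['img'][70:240,80:250]
im=np.hstack([cv2.resize(a,None,fx=2.9,fy=2.9,interpolation=2)[:490],cv2.resize(b,None,fx=2.2,fy=2.9,interpolation=2)[:490]])
cv2.imwrite('pics/fin.png',im[:,:800,::-1]);print(r.state()['t'],r.state()['tcp_pos'])
```

```text
bar (array([ 413.2, -218.9]), array([15.3, 52. ]), 155.6, 171) [466.51163427 -31.91151976] top z 0.1708
bar (array([ 480.7, -249.9]), array([15.1, 52.1]), 155.0, 168) [540.78478859 -32.77670554] top z 0.1709
bar (array([ 550.4, -281.6]), array([14.5, 52.2]), 67.7, 168) [617.35245858 -33.38655252] top z 0.1707
bar (array([ 617.6, -312.9]), array([14.5, 51.7]), 156.2, 155) [691.47357026 -34.64782293] top z 0.1711
bar (array([ 423.9, -222. ]), array([15.5, 31.2]), 154.6, 59) [477.54745426 -30.3914286 ] top z 0.1694
bar (array([ 480.4, -249.6]), array([16.6, 52.3]), 156.0, 109) [540.38870396 -32.62466289] top z 0.1692
bar (array([ 550.9, -281.7]), array([15. , 53.8]), 66.1, 94) [617.84990497 -33.27453875] top z 0.17
bar (array([ 618.1, -313.6]), array([16.5, 51.4]), 157.0, 134) [692.21505864 -35.08393643] top z 0.1689
84.175 [0.7404417  0.06505262 0.25268072]
```

View pics/fin.png

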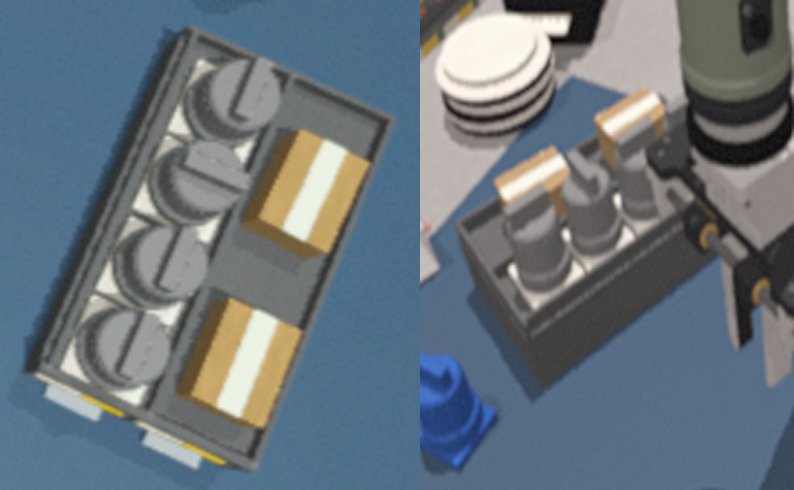

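The final view shows four upright canisters in the row, with the old one at the front stop at (120,345). All four bar tops are about 101 mm above the lane floor, and the cartons are untouched. Handing in.

```bash
python3 -c "
from h import *
print(r.sign_off())"
```

```text
the job is handed in; nothing more can be done
None
```

The job is done and handed in at about 84 s of the 210 s allowed; the sign-off gave no verdict.

- **Old canister:** I moved it forward against the front stop and checked it in a close crop, which showed no gap.
- **Packing:** All three tins went into their own lowers. Each cap was lowered on and twisted clockwise to its stop at about 0.6 N·m. Each canister was then lifted by its bar, with cap and lower hanging together at about 3.2 N.
- **Row:** The three new canisters stand behind the old one, 74 to 77 mm apart. Their bars are within about 2° of square to the lane, and all four tops are about 101 mm above its floor.
- **Spare lower:** None was left in the tray, because all three tins were there and used all three lowers.
- **Bystanders:** The two cartons look untouched in the last picture. The reel was outside that picture, but nothing was moved near it. The blue and purple look-alikes were left alone.

**Checks that disagreed:**
- The cameras differed by up to 2–3 mm sideways.
- In the last scene view the arm partly hid the old canister, so its end position rests on the top view, which had not changed since the touch check.
- No tin or cap was seen to be knocked aside.

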